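Set the heeling station in order

TASK

Get the heeling station ready: load the black heel blank into the spring feeder and press it right down until the follower bottoms. As seen from the robot, set the tack tin upright on the mat left of the feeder, the thread bobbin upright on the mat right of it, and lay the wooden wedge flat on the mat behind the feeder (farther from the robot), each in the middle of its mat. Leave everything released and at rest.

Things in the scene. Friction and masses are not known exactly. Their poses are not given: they have to be found in the camera images.
- heel_feeder: fixed heel feeder: grey base 96 x 100 x 8 mm with four steel corner angles, tops 36 mm above the bench, round a well 71 mm (its x) by 67 mm (its y); finger gaps 40 mm wide in the middle of the +y and -y sides, 34 mm in the others. Origin: centre of the base underside; z up, x roughly away from the robot, y roughly to the robot's left (turned up to 0.3 rad).
- follower (a joint): dark steel follower plate 66 x 62 mm in the well: 0 up (its top 30 mm above the bench, 6 mm below the corner tops), 0.014 m bottomed (top 16 mm above the bench); starts at 0 to 0.003. Pushing it down takes 8 to 11 N; a friction brake on its spring keeps it where it is left. Bottomed under the heel blank, the blank's top is 34 mm above the bench.
- heel_blank: black rubber heel blank, D-shaped slab 64 mm long (its x) by 60 mm wide (its y), 18 mm thick, lying flat, 60 g; the two long sides are flat and parallel on the half towards -x, the end towards +x is round. Origin at the centre of its underside, z up. Goes into the feeder's well with its 60 mm width across the feeder's y, either way round.
- tack_tin: shallow open round tin of tacks, bare metal, 60 mm across, 22 mm high, upright, 120 g; origin at the centre of its underside, z up.
- thread_bobbin: bobbin of black waxed thread with wooden flanges, 38 mm across, 50 mm high, standing upright, 60 g; origin at the centre of its underside, z up.
- wedge: hardwood wedge 120 mm long (its y) by 36 mm wide (its x), tapering in height from 30 mm at the +y end to 6 mm at the -y end, centre of mass 13 mm towards +y, lying on its flat underside, 90 g; origin at the middle of the underside, z up. Sides 36 mm apart are upright and parallel.
- mat_1: round cork mat, 130 mm across, 4 mm thick, fixed flat on the bench; origin at the centre of its underside. The three mats are alike: tell them by where they lie round the feeder (one left of it, one right of it, one behind it); the number in the name says nothing about that.
- mat_2: round cork mat, 130 mm across, 4 mm thick, fixed flat on the bench; origin at the centre of its underside. The three mats are alike: tell them by where they lie round the feeder (one left of it, one right of it, one behind it); the number in the name says nothing about that.
- mat_3: round cork mat, 130 mm across, 4 mm thick, fixed flat on the bench; origin at the centre of its underside. The three mats are alike: tell them by where they lie round the feeder (one left of it, one right of it, one behind it); the number in the name says nothing about that.

How it is judged:
At the end, for the whole second after the job is handed in: Heel blank flat in the feeder (within 8 mm of its centre), follower within 3 mm of its bottom stop; tack tin upright on the left mat, bobbin upright on the right mat, wedge flat on the mat behind, each within 15 mm of its mat's centre; all released and at rest (value of joint follower above 0.011 m and horizontal distance between heel_blank and heel_feeder below 0.008 m and z of heel_blank in the frame of heel_feeder below 0.021 m and linear speed of each of heel_blank, tack_tin, thread_bobbin, wedge below 0.02 m/s and angular speed of each of heel_blank, tack_tin, thread_bobbin, wedge below 0.2 rad/s and angle between each of heel_blank, tack_tin, thread_bobbin, wedge's own z axis and vertical below 0.12 rad and height (world z) of tack_tin between 0.001 and 0.009 m and ((y of mat_1 in the frame of heel_feeder above 0.07 m and horizontal distance between tack_tin and mat_1 below 0.015 m) or (y of mat_2 in the frame of heel_feeder above 0.07 m and horizontal distance between tack_tin and mat_2 below 0.015 m) or (y of mat_3 in the frame of heel_feeder above 0.07 m and horizontal distance between tack_tin and mat_3 below 0.015 m)) and height (world z) of thread_bobbin between 0.001 and 0.009 m and ((y of mat_1 in the frame of heel_feeder below -0.07 m and horizontal distance between thread_bobbin and mat_1 below 0.015 m) or (y of mat_2 in the frame of heel_feeder below -0.07 m and horizontal distance between thread_bobbin and mat_2 below 0.015 m) or (y of mat_3 in the frame of heel_feeder below -0.07 m and horizontal distance between thread_bobbin and mat_3 below 0.015 m)) and height (world z) of wedge between 0.001 and 0.009 m and ((x of mat_1 in the frame of heel_feeder above 0.07 m and horizontal distance between wedge and mat_1 below 0.015 m) or (x of mat_2 in the frame of heel_feeder above 0.07 m and horizontal distance between wedge and mat_2 below 0.015 m) or (x of mat_3 in the frame of heel_feeder above 0.07 m and horizontal distance between wedge and mat_3 below 0.015 m))); the robot touches nothing.
It also fails if it takes over 112 s, if anything falls off the work surface, if the arm or the gripper's body presses on something with over 40 N, if the wrist force passes 120 N, or if a joint passes its speed limit or range.

ROBOT

A 7-joint arm with a two-finger parallel gripper is mounted at the origin on a cart in front of the work surface, level with it; the furniture and walls round the work are solid. World frame = base frame: x ahead of the robot, y to its left, z up, the work surface at z = 0. Lengths are in m, angles in rad, forces in N, time in s.
With the tool pointing down it reaches from about 0.4 to 0.85 m from the base axis. Payload 10.4 kg.
Tool frame: the origin (TCP) lies at the very end of the fingers, on their centre line; the grasp point (between the pads) lies 19 mm behind it (manip.grip_depth is the distance from the TCP to the grasp point, in m); z points along the fingers, y is the direction in which the jaws open and shut (so a half turn about z gives the same grasp; the last joint's range is limited). The gripper opens to 85 mm and grips with 20 to 120 N. Pads are 22 mm wide; open, the fingers measure 114 mm over their backs; the gripper's body (76 mm by 85 mm) begins 54 mm behind the grasp point. The pads swing forward as they close: fully open they stand 13 mm farther back than shut.
Start: joints at [1.228, 0.332, -0.065, 1.46, 0.022, 1.35, -0.088], TCP at [0.197, -0.593, 0.231] pointing down, gripper open.
Joint ranges: [-2.6, 2.6], [-0.5, 2.12], [-1.47, 1.34], [0.16, 2.42], [-1.27, 4.41], [0.06, 2.06], [-2.6, 2.6]. Speed limits (rad/s): [2.22, 2.22, 2.79, 2.79, 3.14, 3.14, 3.14].

INTERFACE

Orientations are given as a unit quaternion [x, y, z, w].
In Python, from workcell import manip gives the robot as it stands.
- The arm moves only by the tool step_arm, never from a script. Its argument "motion" is a list of rows, each a list of 6 numbers: the shift along the tool's x, y, z in mm, then the turn, a rotation vector about the tool's x, y, z in degrees. A call has 1 to 20 rows; each row shifts and turns the pose as measured when the row begins, along the tool's axes as they then stand; what a row does not reach is not made up. A row lasts 1/8 s, in which the tool goes at most 62.5 mm and 10.7 degrees, less where a joint would pass 70% of its speed; a pose out of reach is approached as far as the arm can. A call with a gripper value outside its range is refused whole. "jaw" is the finger opening in mm, from 0 to 85.4, set as the call begins (left out, the last holds). The fingers move at their own pace and stop on an object; "force" is the grip in N (left out, the last holds). Time passes only in rows, so rows that do not move let the fingers close. It gives the time, the measured TCP pose, the force and the opening at its end, in the units of the state.
- manip.get_obs(): the state, without advancing time (a new reading comes with each control period).
- manip.camera(name): name is "scene" or "top" or "wrist"; returns the picture (420x560x3 uint8, blue, green, red); there is no depth.
- manip.camera_info(name): a dict with "camera_matrix" (3x3 intrinsics, pixels), "R" (3x3) and "t" (3): a world point X has camera coordinates R X + t. Camera axes: x right, y down, z forward; pixel columns grow to the right and rows downward; lengths in m; the calibration is good to about 2 mm. A picture is of the moment at which its call begins: read the wrist's pose just before it. camera_info takes no time and is no camera call; for the wrist camera it gives the pose at the moment of the call.
- manip.hand_in(): hands the job in, once; it reports no verdict.
The state is a dict: "clock": time; "joint_pos": joint angles; "joint_velocities": joint speeds; "tau": joint torques, N m; "position": TCP position; "ee_rot": TCP orientation; "ft_force": force on the tool from outside, world axes, zero at the start; "torque": the same for the moment, N m; "grip_width": opening from 0.0 (shut) to 1.0 (fully open).
Only numpy, scipy, OpenCV 4.12 (cv2) and the standard library are available. Lean on these libraries where they do the work, as an engineer would, in place of code of your own. Each camera call takes 0.05 s, during which the arm holds its last target.

## Working session

There is one attempt and no reset: what is moved stays moved. The work goes in short steps, Python scripts to look and compute and a tool call to move; the robot and the scene stay as the last step left them, time stands still between calls to the robot, and variables do not carry over. Pictures are saved under pics/ and viewed, and the job is handed in when it is done.

Besides the shell and the picture viewer there is one more tool, called after "Call:" as name([rows], argument=value, ...), one row to a line, values as JSON. step_arm: Moves the arm, as the interface text tells. Its arguments: {"type":"object","properties":{"motion":{"type":"array"},"jaw":{"type":"number"},"force":{"type":"number"}},"required":["motion"]}

```bash
mkdir -p pics; ls
python3 - <<'E'
from workcell import manip
import cv2
o=manip.get_obs(); print(o)
for n in ("scene","top","wrist"):
    i=manip.camera_info(n); print(n,i)
    cv2.imwrite(f"pics/a_{n}.png",manip.camera(n))
E
```

```text
pics
{'clock': 0.0, 'joint_pos': array([ 1.22840166,  0.33286702, -0.06469688,  1.46092119,  0.02160192,
        1.34988877, -0.08851994]), 'joint_velocities': array([ 1.02670313e-03, -3.08121991e-04,  2.72968837e-04, -7.83507040e-05,
       -9.08316800e-04, -2.27342234e-03, -3.34296216e-04]), 'tau': array([ 1.33287335e-04, -6.25439501e+01,  4.91973257e-02, -3.91594148e+01,
        1.62901398e-02,  9.98156233e-03,  2.27847846e-05]), 'position': array([ 0.19636148, -0.59297029,  0.23052856]), 'ee_rot': array([ 9.87243548e-01,  1.59215875e-01, -1.43210712e-04, -6.79470438e-04]), 'ft_force': array([-0.46750372, -0.06119744, -0.25456886]), 'torque': array([-0.02041822, -0.03717799,  0.06325662]), 'grip_width': 0.9978524031354092}
scene {'camera_matrix': array([[406.90155078,   0.        , 280.32103202],
       [  0.        , 406.90155078, 207.32498574],
       [  0.        ,   0.        ,   1.        ]]), 'R': array([[-0.79141681, -0.61080217, -0.02408589],
       [-0.32036931,  0.44801578, -0.83465285],
       [ 0.52059863, -0.65284192, -0.55024949]]), 't': array([0.4452163 , 0.20290409, 0.99563592])}
top {'camera_matrix': array([[426.54638699,   0.        , 275.2316145 ],
       [  0.        , 426.54638699, 210.53686008],
       [  0.        ,   0.        ,   1.        ]]), 'R': array([[ 0.02121442, -0.99967477,  0.01415316],
       [-0.99370746, -0.02264082, -0.10969445],
       [ 0.10997921, -0.01173699, -0.99386459]]), 't': array([-0.01145231,  0.5464515 ,  1.2603392 ])}
wrist {'camera_matrix': array([[311.25779618,   0.        , 274.46635486],
       [  0.        , 311.25779618, 204.45794649],
       [  0.        ,   0.        ,   1.        ]]), 'R': array([[ 0.31530395, -0.94898877, -0.00193267],
       [-0.90228633, -0.30041673,  0.30923966],
       [-0.29404557, -0.09576067, -0.95098218]]), 't': array([-0.62477821, -0.04062368,  0.38013146])}
```

View pics/a_scene.png

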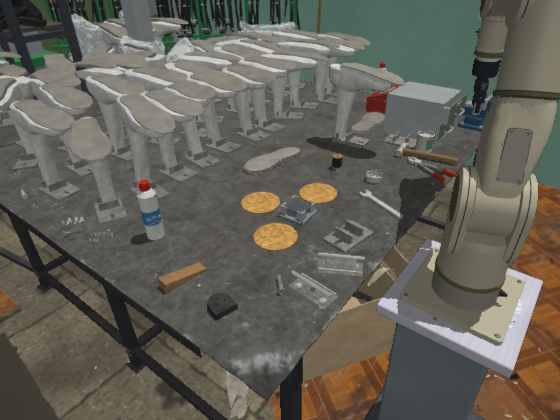

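View pics/a_top.png

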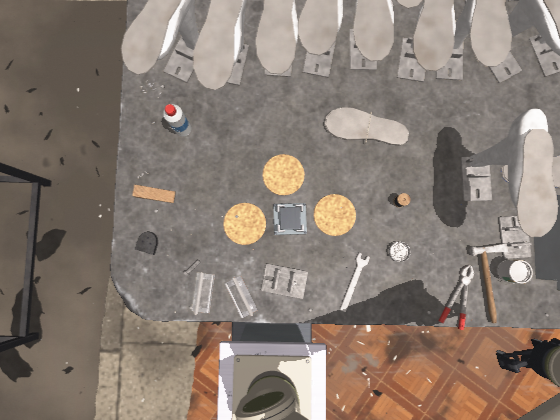

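View pics/a_wrist.png

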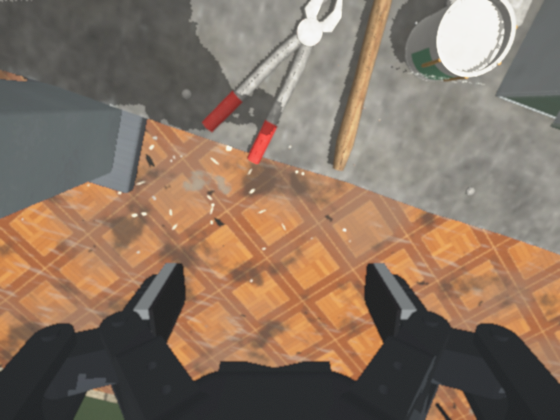

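```bash
cat > h.py <<'E'
import numpy as np, cv2
from workcell import manip
from scipy.spatial.transform import Rotation as Rn
def ray(n,uv,info=None):
    i=info or manip.camera_info(n); K,R,t=i["camera_matrix"],i["R"],i["t"]
    d=R.T@np.linalg.inv(K)@np.array([uv[0],uv[1],1.]); return -R.T@t,d/np.linalg.norm(d)
def plane(n,uv,z,info=None):
    c,d=ray(n,uv,info); return c+d*(z-c[2])/d[2]
def tri(rs):
    A=np.zeros((3,3));b=np.zeros(3)
    for c,d in rs:
        P=np.eye(3)-np.outer(d,d);A+=P;b+=P@c
    X=np.linalg.solve(A,b); return X,[np.linalg.norm((np.eye(3)-np.outer(d,d))@(X-c)) for c,d in rs]
def proj(n,X,info=None):
    i=info or manip.camera_info(n); p=i["camera_matrix"]@(i["R"]@np.asarray(X)+i["t"]); return p[:2]/p[2]
E
python3 - <<'E'
from h import *
top=cv2.imread('pics/a_top.png');sc=cv2.imread('pics/a_scene.png')
for nm,uv,z in [('matL',(245,224),.004),('matR',(335,214),.004),('matB',(283.5,174.5),.004),('feeder',(290,219),.036),('heel',(147,243),.018),('wedge',(153,193),.018),('tin',(399,251),.022),('bob',(403,200),.05)]:
    p=plane('top',uv,z); print(nm,p.round(3),'scene',proj('scene',p).round(0))
# zooms
cv2.imwrite('pics/z1.png',cv2.resize(top[130:270,110:310],None,fx=4,fy=4,interpolation=2)[:600])
cv2.imwrite('pics/z2.png',cv2.resize(top[140:290,270:450],None,fx=4,fy=4,interpolation=2))
E
```

```text
matL [0.506 0.092 0.004] scene [276. 234.]
matR [ 0.543 -0.185  0.004] scene [318. 191.]
matB [ 0.663 -0.023  0.004] scene [261. 200.]
feeder [ 0.521 -0.044  0.036] scene [299. 203.]
heel [0.441 0.385 0.018] scene [222. 300.]
wedge [0.593 0.375 0.018] scene [182. 272.]
tin [ 0.433 -0.377  0.022] scene [373. 173.]
bob [ 0.585 -0.382  0.05 ] scene [338. 155.]
```

View pics/z1.png

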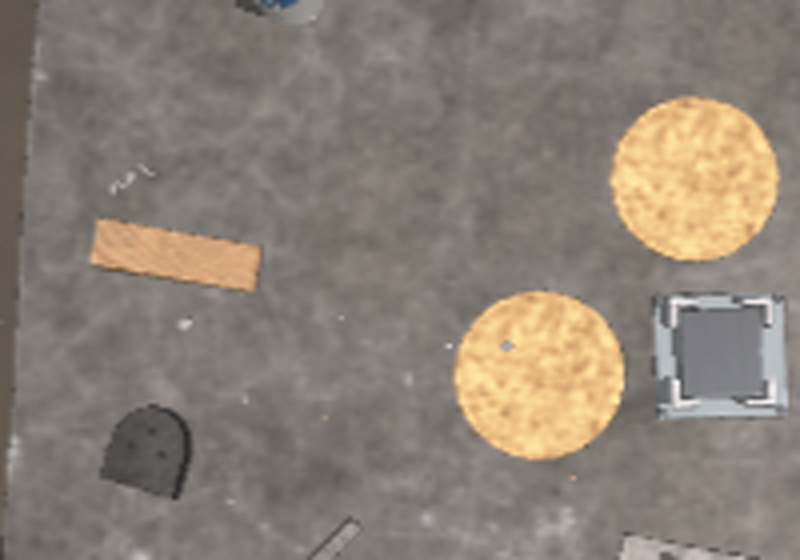

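View pics/z2.png

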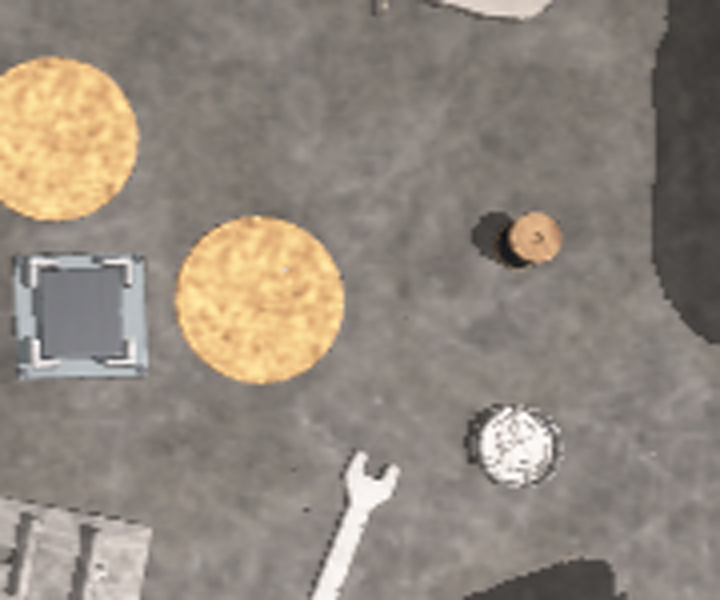

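```bash
cat >> h.py <<'E'
def plan(target,yaw=None,n=None):
    """tool-frame: total turn about z to the yaw (deg, of tool x in world), then shift in the turned frame; both also as combined per row"""
    o=manip.get_obs(); R=Rn.from_quat(o['ee_rot']); x=R.as_matrix()[:,0]
    y0=np.degrees(np.arctan2(x[1],x[0]))
    if yaw is None: yaw=y0
    T=Rn.from_euler('z',yaw,degrees=True)*Rn.from_euler('x',180,degrees=True)
    rv=(R.inv()*T).as_rotvec(degrees=True)
    d=np.asarray(target)-o['position']
    print('clk %.2f'%o['clock'],'pos',(o['position']*1e3).round(1),'yaw %.1f'%y0,'tiltturn',rv.round(2),'F',o['ft_force'].round(1),'w %.1f'%(o['grip_width']*85.4))
    print(' shift in current tool axes mm',(R.inv().apply(d)*1e3).round(1),' in turned axes',(T.inv().apply(d)*1e3).round(1),'world',(d*1e3).round(1))
    return o
E
python3 - <<'E'
from h import *
o=plan([.48,-.38,.25],40)
i=manip.camera_info('wrist');C=-i['R'].T@i['t'];R=Rn.from_quat(o['ee_rot'])
print(R.inv().apply(C-o['position'])*1e3, (i['R']@R.as_matrix()).round(3))
E
```

```text
clk 0.15 pos [ 196.4 -593.   230.7] yaw 18.3 tiltturn [-6.000e-02 -1.000e-02 -2.168e+01] F [ 0.4 -0.2 -0.4] w 85.5
 shift in current tool axes mm [ 336.2 -113.1  -19.2]  in turned axes [354.2  19.1 -19.3] world [283.6 213.   19.3]
[  79.50647588    0.577954   -142.25594713] [[ 0.001  1.     0.001]
 [-0.951  0.001 -0.309]
 [-0.309 -0.     0.951]]
```

Call:
step_arm([
  [48,-16,-3,0,0,0],
  [48,-16,-3,0,0,0],
  [48,-16,-3,0,0,0],
  [48,-16,-3,0,0,0],
  [48,-16,-3,0,0,0],
  [48,-16,-3,0,0,0],
  [48,-16,-1,0,0,0],
  [0,0,0,0,0,0],
])

```text
clock: 1.15
position: [0.4873, -0.3741, 0.2472]
ee_rot: [0.987, 0.158, -0.001, -0.003]
ft_force: [0.1, -0.7, -0.2]
grip_width: 0.994
```

Run:
```python
from h import *
import pickle
o=plan([.433,-.377,.15])
i=manip.camera_info('wrist'); im=manip.camera('wrist'); cv2.imwrite('pics/b1.png',im); pickle.dump(i,open('b1.pkl','wb'))
for n,X in dict(tin=[.433,-.377,.022],bob=[.585,-.382,.05]).items(): print(n,proj('wrist',X,i))
```

```text
clk 1.15 pos [ 487.3 -374.1  247.2] yaw 18.2 tiltturn [-0.31  0.09 -0.  ] F [ 0.1 -0.7 -0.2] w 84.9
 shift in current tool axes mm [-52.4 -13.6  97.4]  in turned axes [-52.5 -14.2  97.2] world [-54.3  -2.9 -97.2]
tin [263.76738643 213.71461381]
bob [312.22806167  91.94613703]
```

View pics/b1.png

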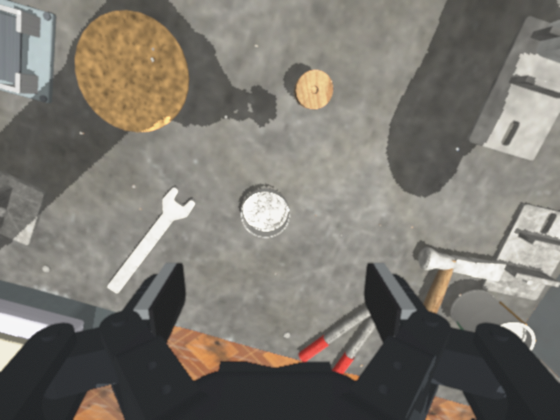

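```bash
cat >> h.py <<'E'
def blobs(im,mask,amin=50):
    cs,_=cv2.findContours(mask.astype(np.uint8),cv2.RETR_EXTERNAL,cv2.CHAIN_APPROX_NONE)
    return [c for c in cs if cv2.contourArea(c)>amin]
def near(cs,uv):
    return min(cs,key=lambda c:np.hypot(*(np.array(cv2.minEnclosingCircle(c)[0])-uv)))
E
python3 - <<'E'
from h import *
import pickle
i=pickle.load(open('b1.pkl','rb')); w=cv2.imread('pics/b1.png');t=cv2.imread('pics/a_top.png');s=cv2.imread('pics/a_scene.png')
def orange(im):
    h=cv2.cvtColor(im,cv2.COLOR_BGR2HSV); return (h[...,0]>5)&(h[...,0]<28)&(h[...,1]>80)&(h[...,2]>80)
def white(im):
    h=cv2.cvtColor(im,cv2.COLOR_BGR2HSV); m=((h[...,1]<40)&(h[...,2]>165)).astype(np.uint8); return cv2.morphologyEx(m,cv2.MORPH_CLOSE,np.ones((5,5)))
for nm,f,uw,ut,z in [('bob',orange,(314,89),(403,200),.05),('tin',white,(264,210),(399,251),.022)]:
    e=[]
    for im,u in((w,uw),(t,ut)):
        c=near(blobs(im,f(im),30),u); el=cv2.fitEllipse(c); e.append(el[0]); print(nm,np.round(el[0],1),np.round(el[1],1),cv2.contourArea(c))
    X,r=tri([ray('wrist',e[0],i),ray('top',e[1])]); print(X.round(4),np.round(r,4),'planes',plane('wrist',e[0],z,i).round(4),plane('top',e[1],z).round(4))
h=[]
for nm,uw,ut,us in [('matR',(132,70),(335,214),(318,192)),('matL',None,(245,224),(276,235)),('matB',None,(283,174),(260,202))]:
    rs=[]
    for n,im,u,ii in(('wrist',w,uw,i),('top',t,ut,None),('scene',s,us,None)):
        if u is None: continue
        c=near(blobs(im,orange(im),300),u); el=cv2.fitEllipse(c); print(nm,n,np.round(el[0],1),np.round(el[1],1),plane(n,el[0],.004,ii).round(4)); rs.append(ray(n,el[0],ii))
    X,r=tri(rs);print(X.round(4),np.round(r,4))
E
```

```text
bob [313.7  89.1] [36.7 39. ] 1122.5
bob [403.2 199.1] [11.5 12.3] 109.0
[ 0.5879 -0.3825  0.0497] [0.0002 0.0002] planes [ 0.5881 -0.3824  0.05  ] [ 0.5877 -0.3825  0.05  ]
tin [264.9 215.6] [48.1 50.3] 1839.5
tin [399.9 251.2] [19.1 20. ] 296.5
[ 0.4321 -0.3787  0.0243] [0.0003 0.0003] planes [ 0.4311 -0.3791  0.022 ] [ 0.4323 -0.3791  0.022 ]
matR wrist [131.4  70.8] [108.1 126.4] [ 0.5446 -0.1817  0.004 ]
matR top [334.3 214.5] [40.7 41.7] [ 0.5413 -0.1825  0.004 ]
matR scene [317.7 192.6] [19.7 37.8] [ 0.5357 -0.174   0.004 ]
[ 0.5423 -0.1817 -0.0009] [0.0029 0.0016 0.0018]
matL top [244.3 223.3] [41.3 41.7] [0.5077 0.0946 0.004 ]
matL scene [275.1 236.4] [27.1 44.1] [0.5022 0.1029 0.004 ]
[ 0.5084  0.0952 -0.0036] [0.0002 0.0002]
matB top [283.  174.3] [40.2 40.8] [ 0.6637 -0.0217  0.004 ]
matB scene [260.  202.1] [21.4 38.6] [ 0.6577 -0.0134  0.004 ]
[ 0.6652 -0.0218 -0.0032] [0.0001 0.0001]
```

Call:
step_arm([
  [-27,-6,30,-0.3,0.1,0],
  [-27,-6,40,0,0,0],
  [0,0,50,0,0,0],
  [0,0,50,0,0,0],
  [0,0,35,0,0,0],
  [0,0,0,0,0,0],
], jaw=85)

```text
clock: 1.95
position: [0.4202, -0.3896, 0.0369]
ee_rot: [0.989, 0.15, -0.002, 0.002]
ft_force: [-0.8, 0.2, 0.9]
grip_width: 0.997
```

Run:
```python
from h import *
import pickle
i=manip.camera_info('wrist'); im=manip.camera('wrist'); cv2.imwrite('pics/b2.png',im); pickle.dump(i,open('b2.pkl','wb'))
plan([.4317,-.379,.002])
```

```text
clk 2.00 pos [ 421.2 -390.5   38.7] yaw 17.3 tiltturn [0.36 0.2  0.  ] F [ 0.1 -0.5  0.3] w 85.2
 shift in current tool axes mm [13.6 -8.  36.6]  in turned axes [13.5 -7.8 36.7] world [ 10.5  11.5 -36.7]
```

View pics/b2.png

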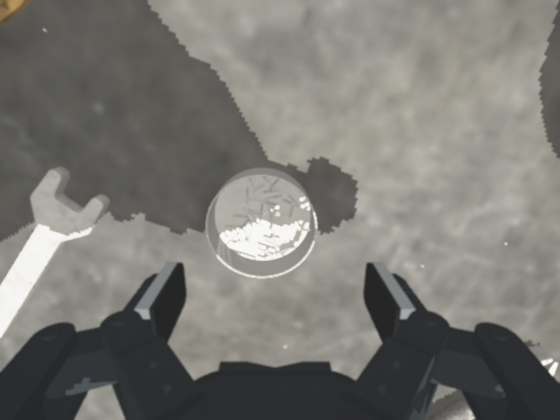

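Call:
step_arm([
  [14,-8,6,0.3,0.2,0],
  [0,0,0,0,0,0],
])

```text
clock: 2.25
position: [0.4343, -0.3794, 0.0356]
ee_rot: [0.989, 0.15, 0.002, 0.002]
ft_force: [0.3, 1.6, 0.6]
grip_width: 0.996
```

Run:
```python
from h import *
import pickle
i=pickle.load(open('b2.pkl','rb'))
im=cv2.imread('pics/b2.png')
print(plane('wrist',(261.5,229),0.011,i), plane('wrist',(261,221),0.022,i))
plan([.4317,-.379,.002])
```

```text
[ 0.42740374 -0.38010971  0.011     ] [ 0.43635032 -0.37757906  0.022     ]
clk 2.25 pos [ 434.3 -379.4   35.6] yaw 17.2 tiltturn [ 0.26 -0.16 -0.  ] F [0.3 1.6 0.6] w 85.0
 shift in current tool axes mm [-2.5 -1.3 33.6]  in turned axes [-2.4 -1.1 33.6] world [ -2.6   0.4 -33.6]
```

Call:
step_arm([
  [-1,-1,12,0.2,0,0],
  [0,0,12,0,0,0],
  [0,0,10,0,0,0],
  [0,0,0,0,0,0],
])

```text
clock: 2.75
position: [0.4335, -0.3793, 0.0003]
ee_rot: [0.989, 0.15, 0.002, 0.001]
ft_force: [-0.2, -0.4, 0.1]
grip_width: 0.994
```

Call:
step_arm([
  [0,0,0,0,0,0],
  [0,0,0,0,0,0],
  [0,0,0,0,0,0],
  [0,0,0,0,0,0],
], jaw=50, force=40)

```text
clock: 3.25
position: [0.4337, -0.3796, 0.0011]
ee_rot: [0.989, 0.15, 0.002, 0.001]
ft_force: [-0.4, 0.3, -1.5]
grip_width: 0.678
```

Run:
```python
from h import *
plan([.508,.095,.1])
im=manip.camera('wrist'); cv2.imwrite('pics/b3.png',im)
```

```text
clk 3.25 pos [ 433.7 -379.6    1.1] yaw 17.2 tiltturn [ 0.16 -0.21 -0.  ] F [-0.4  0.3 -1.5] w 57.9
 shift in current tool axes mm [ 212.  -430.9  -99.3]  in turned axes [ 211.7 -431.2  -98.9] world [ 74.3 474.6  98.9]
```

View pics/b3.png

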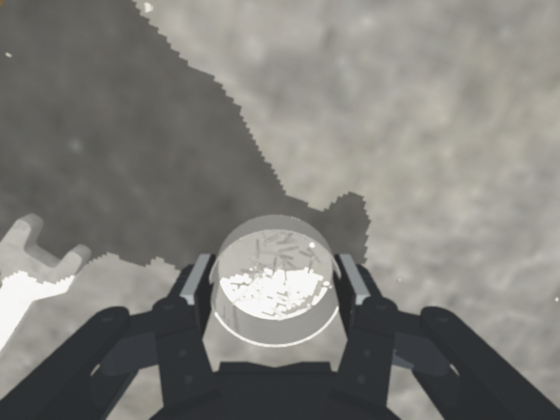

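Call:
step_arm([
  [0,0,-20,0,0,0],
  [0,0,-30,0,0,0],
  [0,0,-30,0,0,0],
  [0,0,0,0,0,0],
], jaw=50, force=50)

```text
clock: 3.8
position: [0.4338, -0.3797, 0.0875]
ee_rot: [0.989, 0.15, 0.003, 0.002]
ft_force: [-0.1, 0.2, -1.9]
grip_width: 0.673
```

Run:
```python
from h import *
plan([.508,.095,.1],17)
plan([.508,.095,.1],90)
im=manip.camera('wrist'); cv2.imwrite('pics/b4.png',im)
```

```text
clk 3.80 pos [ 433.8 -379.7   87.5] yaw 17.3 tiltturn [ 0.26 -0.28  0.25] F [-0.1  0.2 -1.9] w 57.5
 shift in current tool axes mm [ 211.7 -431.3  -13.5]  in turned axes [ 209.7 -432.3  -12.5] world [ 74.2 474.7  12.5]
clk 3.80 pos [ 433.8 -379.7   87.5] yaw 17.3 tiltturn [  0.4   -0.08 -72.75] F [-0.1  0.2 -1.9] w 57.5
 shift in current tool axes mm [ 211.7 -431.3  -13.5]  in turned axes [474.7  74.2 -12.5] world [ 74.2 474.7  12.5]
```

View pics/b4.png

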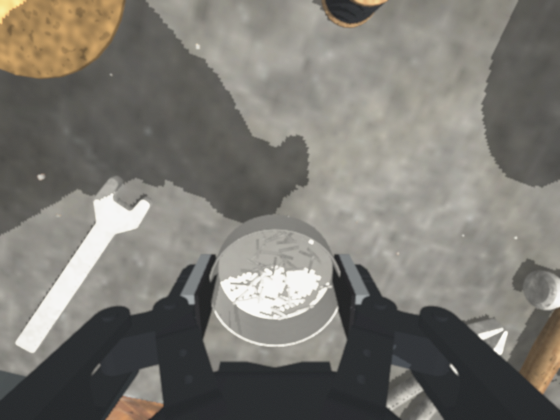

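Call:
step_arm([
  [21,-43,-2,0,0,0],
  [21,-43,-2,0,0,0],
  [21,-43,-2,0,0,0],
  [21,-43,-2,0,0,0],
  [21,-43,-1,0,0,0],
  [21,-43,-1,0,0,0],
  [21,-43,-1,0,0,0],
  [21,-43,0,0,0,0],
  [21,-43,0,0,0,0],
  [0,0,0,0,0,0],
])

```text
clock: 5.1
position: [0.4955, 0.0601, 0.0915]
ee_rot: [0.989, 0.149, -0.002, -0.001]
ft_force: [-0.1, 0.9, -1.5]
grip_width: 0.674
```

Run:
```python
from h import *
import pickle
o=plan([.508,.095,.1])
i=manip.camera_info('wrist');im=manip.camera('wrist'); cv2.imwrite('pics/b5.png',im); pickle.dump(i,open('b5.pkl','wb'))
```

```text
clk 5.10 pos [495.5  60.1  91.5] yaw 17.2 tiltturn [-0.12  0.25 -0.  ] F [-0.1  0.9 -1.5] w 57.6
 shift in current tool axes mm [ 22.2 -29.7  -8.5]  in turned axes [ 22.3 -29.7  -8.5] world [12.5 34.9  8.5]
```

View pics/b5.png

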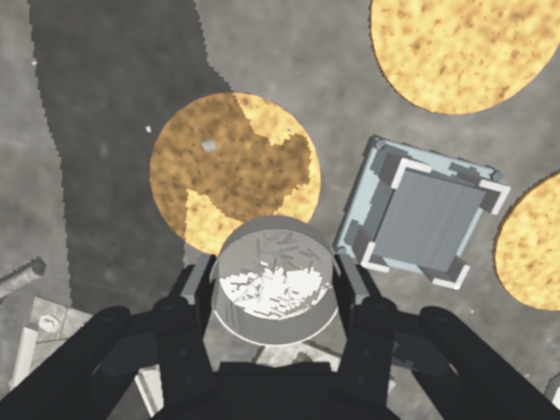

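Run:
```python
from h import *
import pickle
i=pickle.load(open('b5.pkl','rb')); im=cv2.imread('pics/b5.png')
h=cv2.cvtColor(im,cv2.COLOR_BGR2HSV); m=(h[...,0]>5)&(h[...,0]<28)&(h[...,1]>80)
m=cv2.morphologyEx(m.astype(np.uint8),cv2.MORPH_OPEN,np.ones((3,3)))
c=max([c for c in blobs(im,m,500) if abs(c[:,0,0].mean()-230)<70],key=cv2.contourArea)[:,0,:]
P=np.array([plane('wrist',p,.004,i)[:2] for p in c if p[1]<205 ])
A=np.c_[2*P,np.ones(len(P))]; s=np.linalg.lstsq(A,(P**2).sum(1),rcond=None)[0]
print(s[:2],np.sqrt(s[2]+s[:2]@s[:2]))
# tin held: centre of rim in view vs TCP
for uv in [(400,163),(508,187),(464,287),(362,265)]: print(plane('wrist',uv,.036,i).round(4))
```

```text
[0.5077906  0.09487995] 0.06438299829477222
[ 0.5604 -0.0042  0.036 ]
[ 0.5668 -0.0782  0.036 ]
[ 0.4904 -0.0869  0.036 ]
[ 0.485  -0.0089  0.036 ]
```

Call:
step_arm([
  [12,-15,15,0,0,0],
  [12,-15,20,0,0,0],
  [0,0,15,0,0,0],
  [0,0,0,0,0,0],
])

```text
clock: 5.65
position: [0.5083, 0.0877, 0.038]
ee_rot: [0.989, 0.145, -0.005, 0.001]
ft_force: [-0.4, 0.9, -0.9]
grip_width: 0.678
```

Run:
```python
from h import *
plan([.509,.095,.006])
```

```text
clk 5.65 pos [508.3  87.7  38. ] yaw 16.6 tiltturn [0.07 0.55 0.  ] F [-0.4  0.9 -0.9] w 57.9
 shift in current tool axes mm [ 3.1 -6.8 32. ]  in turned axes [ 2.8 -6.8 32. ] world [  0.7   7.3 -32. ]
```

Call:
step_arm([
  [3,-7,10,0,0.5,0],
  [0,0,10,0,0,0],
  [0,0,7,0,0,0],
  [0,0,4,0,0,0],
  [0,0,0,0,0,0],
])

```text
clock: 6.28
position: [0.5096, 0.0934, 0.0059]
ee_rot: [0.99, 0.143, 0.001, 0.001]
ft_force: [-0.4, 0.3, -1.8]
grip_width: 0.675
```

Run:
```python
from h import *
plan([.509,.095,.006])
```

```text
clk 6.28 pos [509.6  93.4   5.9] yaw 16.5 tiltturn [ 0.14 -0.04 -0.  ] F [-0.4  0.3 -1.8] w 57.7
 shift in current tool axes mm [-0.1 -1.7 -0.1]  in turned axes [-0.1 -1.7 -0.1] world [-0.6  1.6  0.1]
```

Call:
step_arm([
  [0,-1,2,0,0,0],
  [0,0,0,0,0,0],
])

```text
clock: 6.52
position: [0.51, 0.094, 0.0052]
ee_rot: [0.99, 0.143, 0.001, 0.002]
ft_force: [0.2, 0.5, -1.8]
grip_width: 0.675
```

Call:
step_arm([
  [0,0,0,0,0,0],
  [0,0,0,0,0,0],
  [0,0,0,0,0,0],
], jaw=85)

```text
clock: 6.9
position: [0.5107, 0.0944, 0.0057]
ee_rot: [0.99, 0.143, 0.002, 0.002]
ft_force: [0.1, -1.2, 0.2]
grip_width: 0.994
```

Call:
step_arm([
  [0,0,-20,0,0,0],
  [0,0,-40,0,0,0],
  [0,0,-45,0,0,0],
  [0,0,-45,0,0,0],
  [0,0,0,0,0,0],
])

```text
clock: 7.52
position: [0.5097, 0.095, 0.1598]
ee_rot: [0.99, 0.144, 0.001, 0.001]
ft_force: [-0.1, -0.9, -0.6]
grip_width: 1.0
```

Run:
```python
from h import *
import pickle
o=plan([.4,.385,.2])
i=manip.camera_info('wrist');im=manip.camera('wrist'); cv2.imwrite('pics/b6.png',im); pickle.dump(i,open('b6.pkl','wb'))
```

```text
clk 7.53 pos [509.7  95.  159.8] yaw 16.5 tiltturn [ 0.17 -0.12 -0.  ] F [-0.1 -0.9 -0.6] w 85.4
 shift in current tool axes mm [ -22.6 -309.1  -41.2]  in turned axes [ -22.7 -309.2  -40.2] world [-109.7  290.    40.2]
```

View pics/b6.png

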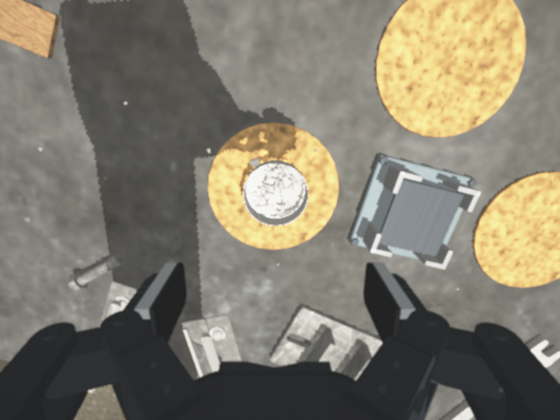

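Call:
step_arm([
  [14,-41,-6,0,0,0],
  [14,-41,-6,0,0,0],
  [14,-41,-6,0,0,0],
  [14,-41,-6,0,0,0],
  [14,-41,-6,0,0,0],
  [14,-41,-6,0,0,0],
  [13,-41,-4,0,0,0],
  [0,0,0,0,0,-10.5],
  [0,0,0,0,0,-10.5],
  [0,0,0,0,0,-10.5],
  [0,0,0,0,0,-10.5],
  [0,0,0,0,0,-10.5],
  [0,0,0,0,0,-10.5],
  [0,0,0,0,0,-10.5],
  [0,0,0,0,0,-10.5],
  [0,0,0,0,0,0],
])

```text
clock: 9.57
position: [0.5122, 0.402, 0.1684]
ee_rot: [0.629, 0.777, -0.018, -0.006]
ft_force: [0.7, -0.6, -0.2]
grip_width: 0.998
```

Run:
```python
from h import *
import pickle
o=plan([.441,.385,.1],167)
i=manip.camera_info('wrist');im=manip.camera('wrist'); cv2.imwrite('pics/b7.png',im); pickle.dump(i,open('b7.pkl','wb'))
```

```text
clk 9.57 pos [512.2 402.  168.4] yaw 102.0 tiltturn [ -2.21  -0.49 -64.98] F [ 0.7 -0.6 -0.2] w 85.2
 shift in current tool axes mm [ -0.9 -70.7  70.9]  in turned axes [ 65.6 -32.6  68.4] world [-71.2 -17.  -68.4]
```

View pics/b7.png

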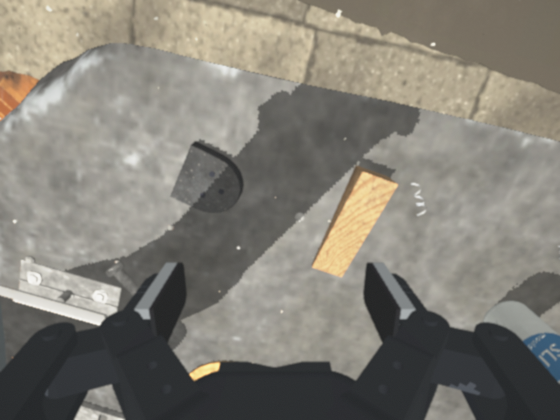

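Run:
```python
import cv2
im=cv2.imread('pics/b7.png')
a=cv2.resize(im[130:225,155:255],None,fx=6,fy=6,interpolation=2);cv2.imwrite('pics/z3.png',a)
a=cv2.resize(im[155:285,300:410],None,fx=4.6,fy=4.6,interpolation=2);cv2.imwrite('pics/z4.png',a)
```

```text
(no output)
```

View pics/z3.png

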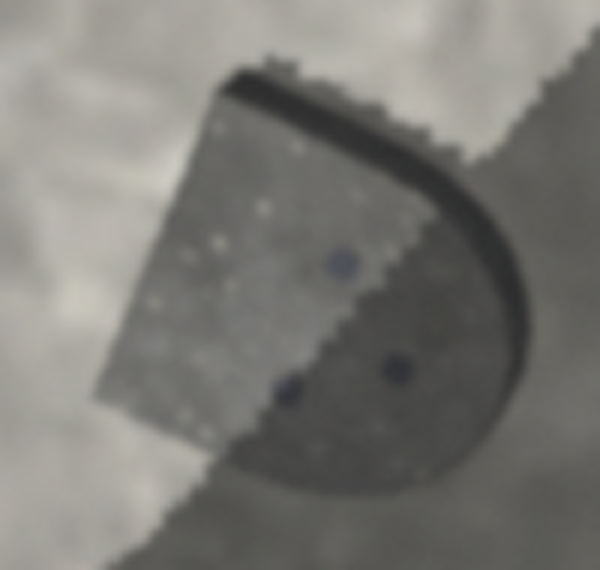

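View pics/z4.png

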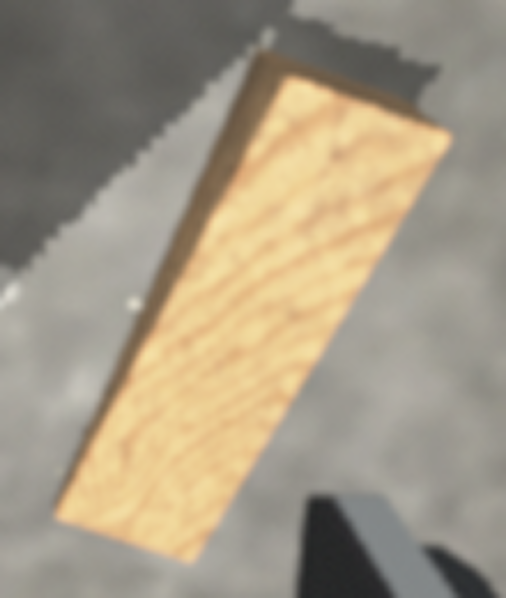

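Run:
```python
from h import *
import pickle
i=pickle.load(open('b7.pkl','rb'))
P=[plane('wrist',u,.018,i) for u in [(191.2,145.3),(171.2,196.7),(240.8,190),(212.5,212.2)]]
print(np.round(P,4)); v=P[0]-P[1]; print('len',np.linalg.norm(v),'ang',np.degrees(np.arctan2(v[1],v[0])))
m=(P[0]+P[1])/2; ax=np.array([v[1],-v[0],0])/np.linalg.norm(v);print('center?',m+.032*ax,m-.032*ax, 'ext',(P[2]-m)@ax)
# top view corners of heel (zoom1: /4 + (110,130))
T=[ (110+178/4,130+498/4),(110+102/4,130+479/4)]
for t,w in zip(T,[(171.2,196.7),(191.2,145.3)]):
    for ww in [(191.2,145.3),(171.2,196.7)]: print(tri([ray('top',t),ray('wrist',ww,i)]))
a=[plane('wrist',u,.030,i) for u in [(362.4,172),(397.8,184.3)]]; b=[plane('wrist',u,.006,i) for u in [(312.6,267.6),(342,276.7)]]
print(np.round(a+b,4)); A=sum(a)/2;B=sum(b)/2; d=A-B; print('c',(A+B)/2,'len',np.linalg.norm(d[:2]),'ang',np.degrees(np.arctan2(d[1],d[0])))
T=[(110+95/4,130+219/4),(110+90/4,130+264/4),(110+262/4,130+244/4),(110+254/4,130+292/4)]
for t,w in zip(T,[(397.8,184.3),(362.4,172),(342,276.7),(312.6,267.6)]): X,r=tri([ray('top',t),ray('wrist',w,i)]);print(X.round(4),np.round(r,4))
```

```text
[[0.4226 0.4233 0.018 ]
 [0.4093 0.3685 0.018 ]
 [0.4759 0.3905 0.018 ]
 [0.4521 0.3614 0.018 ]]
len 0.05634778463166795 ang 76.3368787626782
center? [0.4470699  0.38834006 0.018     ] [0.38488101 0.40345768 0.018     ] ext 0.05948242814263616
(array([ 0.39941095,  0.39601761, -0.09749952]), [np.float64(0.00862494985591837), np.float64(0.008624949855918343)])
(array([0.40622002, 0.36392268, 0.00665643]), [np.float64(0.0004890312735298895), np.float64(0.0004890312735298294)])
(array([0.41986701, 0.42135624, 0.00814582]), [np.float64(0.00013745187912601487), np.float64(0.00013745187912602756)])
(array([0.42408357, 0.39570621, 0.08238978]), [np.float64(0.005778727605093369), np.float64(0.005778727605093366)])
[[0.5821 0.4353 0.03  ]
 [0.6168 0.4312 0.03  ]
 [0.5679 0.3167 0.006 ]
 [0.6023 0.313  0.006 ]]
c [0.59223648 0.3740638  0.018     ] len 0.11925685387404235 ang 83.08098771433296
[0.6159 0.4312 0.0308] [0.0006 0.0006]
[0.5823 0.4344 0.0262] [0.0009 0.0009]
[0.6037 0.3105 0.0015] [0.0001 0.0001]
[0.5672 0.3148 0.0027] [0.0014 0.0014]
```

Call:
step_arm([
  [0,0,0,-0.5,0,-10.5],
  [0,0,0,-0.5,0,-10.5],
  [0,0,0,-0.5,0,-10.5],
  [0,0,0,-0.5,0,-10.5],
  [0,0,0,0,0,-10.5],
  [0,0,0,0,0,-10.5],
  [30,-16,15,0,0,-2],
  [30,-16,15,0,0,0],
  [0,0,0,0,0,0],
])

```text
clock: 10.75
position: [0.4422, 0.3842, 0.1323]
ee_rot: [0.115, 0.993, -0.003, -0.003]
ft_force: [-0.2, -0.6, 0.2]
grip_width: 0.998
```

Run:
```python
from h import *
import pickle
o=plan([.441,.385,.1],167)
i=manip.camera_info('wrist');im=manip.camera('wrist'); cv2.imwrite('pics/b8.png',im); pickle.dump(i,open('b8.pkl','wb'))
```

```text
clk 10.75 pos [442.2 384.2 132.3] yaw 166.8 tiltturn [-0.35 -0.35 -0.24] F [-0.2 -0.6  0.2] w 85.2
 shift in current tool axes mm [ 1.2  0.7 32.3]  in turned axes [ 1.4  0.5 32.3] world [ -1.2   0.8 -32.3]
```

View pics/b8.png

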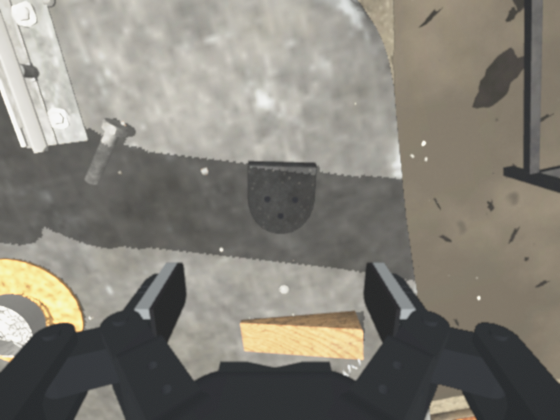

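Run:
```python
import cv2
im=cv2.imread('pics/b8.png')
a=cv2.resize(im[150:245,230:335],None,fx=6,fy=6,interpolation=2);a=cv2.convertScaleAbs(a,alpha=2);cv2.imwrite('pics/z5.png',a)
```

```text
(no output)
```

View pics/z5.png

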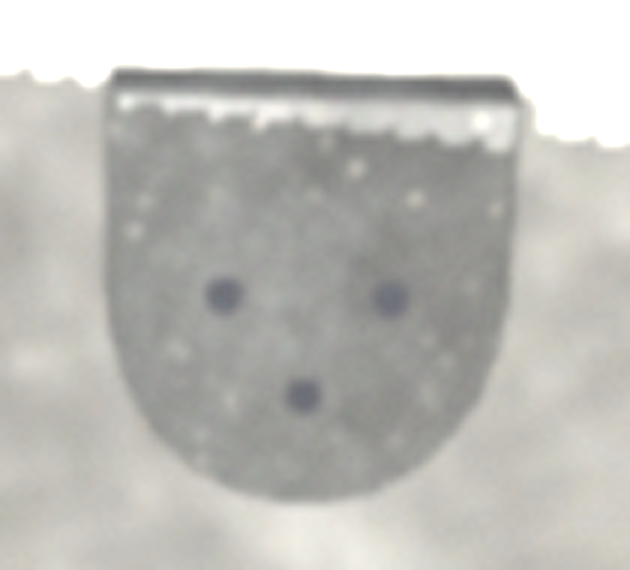

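Run:
```python
from h import *
import pickle
i=pickle.load(open('b8.pkl','rb')); i7=pickle.load(open('b7.pkl','rb'))
for z in(.018,.012,.008):
  P=[plane('wrist',u,z,i) for u in [(247.8,165.7),(316.8,166.7),(281.7,233.3)]]
  v=P[1]-P[0]; m=(P[0]+P[1])/2; ax=np.array([-v[1],v[0],0])/np.linalg.norm(v); ax*=np.sign((P[2]-m)@ax)
  print(z,'w',np.linalg.norm(v),'L',(P[2]-m)@ax,'yaw',np.degrees(np.arctan2(ax[1],ax[0])),'centre',(m+P[2])/2)
for a,b in [((247.8,165.7),(191.2,145.3)),((316.8,166.7),(171.2,196.7)),((247.8,165.7),(171.2,196.7)),((316.8,166.7),(191.2,145.3))]:
  print(tri([ray('wrist',a,i),ray('wrist',b,i7)]))
```

```text
0.018 w 0.05751951566222842 L 0.060450234032343377 yaw -13.953962072501346 centre [0.44405425 0.38957614 0.018     ]
0.012 w 0.05886247428416083 L 0.061861618708603426 yaw -13.95396207250135 centre [0.44586035 0.38927357 0.012     ]
0.008 w 0.0597577800321157 L 0.06280254182611009 yaw -13.953962072501385 centre [0.44706442 0.38907186 0.008     ]
(array([ 0.41147028,  0.38701654, -0.03472554]), [np.float64(0.025497547523491527), np.float64(0.02549754752349158)])
(array([0.41904186, 0.40665926, 0.08306447]), [np.float64(0.01663069961871367), np.float64(0.016630699618713794)])
(array([0.4083225 , 0.36787642, 0.01535164]), [np.float64(0.00040994038084843734), np.float64(0.0004099403808484616)])
(array([0.42208847, 0.42381297, 0.01739823]), [np.float64(0.000760121290817155), np.float64(0.0007601212908172872)])
```

Call:
step_arm([
  [5,6,25,-0.3,-0.3,0.8],
  [0,0,35,0,0,0],
  [0,0,30,0,0,0],
  [0,0,0,0,0,0],
], jaw=85)

```text
clock: 11.3
position: [0.4453, 0.3928, 0.0419]
ee_rot: [0.13, 0.992, 0.002, 0.002]
ft_force: [-0.1, 0.4, 0.1]
grip_width: 0.992
```

Run:
```python
from h import *
o=plan([.439,.391,.001],166)
```

```text
clk 11.30 pos [445.3 392.8  41.9] yaw 165.1 tiltturn [ 0.2   0.17 -0.94] F [-0.1  0.4  0.1] w 84.7
 shift in current tool axes mm [ 5.8 -3.5 40.8]  in turned axes [ 5.7 -3.2 40.9] world [ -6.3  -1.8 -40.9]
```

Call:
step_arm([
  [6,-3,10,0.1,0.1,-0.8],
  [0,0,12,0,0,0],
  [0,0,10,0,0,0],
  [0,0,7,0,0,0],
  [0,0,0,0,0,0],
])

```text
clock: 11.92
position: [0.4405, 0.3928, 0.0033]
ee_rot: [0.124, 0.992, 0.002, 0.002]
ft_force: [-0.1, 1.1, -0.1]
grip_width: 0.997
```

Run:
```python
from h import *
o=plan([.439,.391,.001],166)
cv2.imwrite('pics/b9.png',manip.camera('wrist'))
```

```text
clk 11.93 pos [440.5 392.8   3.3] yaw 165.7 tiltturn [ 0.28  0.2  -0.27] F [-0.1  1.1 -0.1] w 85.1
 shift in current tool axes mm [ 1.  -2.2  2.2]  in turned axes [ 1.1 -2.2  2.3] world [-1.5 -1.8 -2.3]
```

View pics/b9.png

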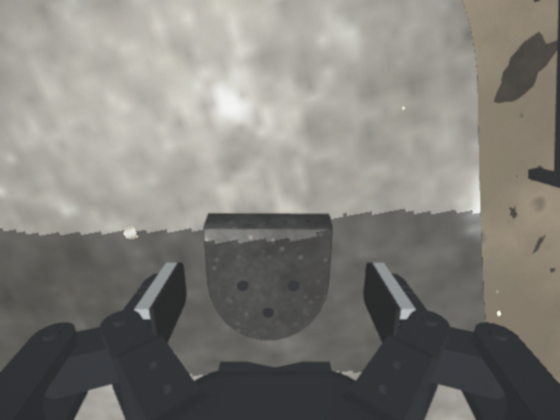

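Call:
step_arm([
  [1,-2,2,0,0,0],
  [0,0,0,0,0,0],
])

```text
clock: 12.22
position: [0.4393, 0.3915, 0.002]
ee_rot: [0.124, 0.992, 0.003, 0.002]
ft_force: [-0.0, 0.0, -0.1]
grip_width: 0.997
```

Call:
step_arm([
  [0,0,0,0,0,0],
  [0,0,0,0,0,0],
  [0,0,0,0,0,0],
  [0,0,0,0,0,0],
], jaw=45, force=60)

```text
clock: 12.72
position: [0.4396, 0.3916, 0.0033]
ee_rot: [0.124, 0.992, 0.003, 0.003]
ft_force: [0.4, 0.6, -0.8]
grip_width: 0.646
```

Call:
step_arm([
  [0,0,-20,0,0,0],
  [0,0,-40,0,0,0],
  [0,0,-40,0,0,0],
  [0,0,-40,0,0,0],
  [0,0,0,0,0,0],
])

```text
clock: 13.35
position: [0.4379, 0.392, 0.1525]
ee_rot: [0.123, 0.992, 0.004, 0.003]
ft_force: [-0.7, -1.0, -1.2]
grip_width: 0.655
```

Run:
```python
from h import *
import pickle
o=plan([.52,.06,.14],184)
i=manip.camera_info('wrist');im=manip.camera('wrist'); cv2.imwrite('pics/c1.png',im); pickle.dump(i,open('c1.pkl','wb'))
```

```text
clk 13.35 pos [437.9 392.  152.5] yaw 165.8 tiltturn [  0.4    0.37 -18.18] F [-0.7 -1.  -1.2] w 56.0
 shift in current tool axes mm [-160.8 -301.9   10.9]  in turned axes [ -58.7 -336.9   12.5] world [  82.1 -332.   -12.5]
```

View pics/c1.png

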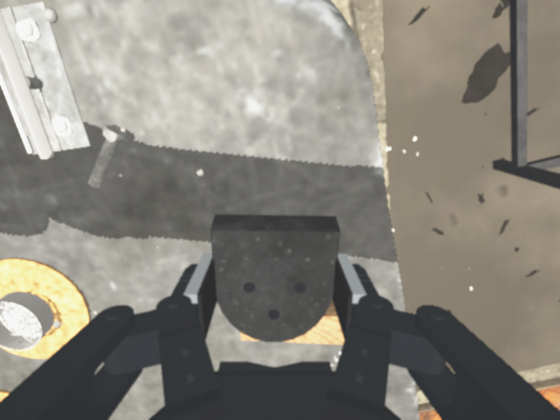

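Call:
step_arm([
  [-31,-42,0,0,0,0],
  [-31,-42,0,0,0,0],
  [-31,-42,0,0,0,0],
  [-31,-42,0,0,0,0],
  [-31,-42,0,0,0,0],
  [-31,-42,0,0,0,0],
  [-31,-42,0,0,0,0],
  [-31,-42,0,0,0,0],
  [-31,-42,0,0,0,0],
  [0,0,0,0,0,-9],
  [0,0,0,0,0,-9],
  [0,0,0,0,0,0],
  [0,0,0,0,0,0],
])

```text
clock: 15.02
position: [0.6152, -0.0597, 0.1408]
ee_rot: [-0.037, 0.999, 0.002, -0.004]
ft_force: [-0.8, -0.0, 0.1]
grip_width: 0.647
```

Run:
```python
from h import *
import pickle
o=plan([.52,-.044,.14],184)
i=manip.camera_info('wrist');im=manip.camera('wrist'); cv2.imwrite('pics/c2.png',im); pickle.dump((i,o),open('c2.pkl','wb'))
```

```text
clk 15.03 pos [615.2 -59.7 140.8] yaw -175.8 tiltturn [ 0.27 -0.48  0.22] F [-0.8 -0.   0.1] w 55.2
 shift in current tool axes mm [93.8 22.7  1.7]  in turned axes [93.9 22.3  0.8] world [-95.2  15.7  -0.8]
```

View pics/c2.png

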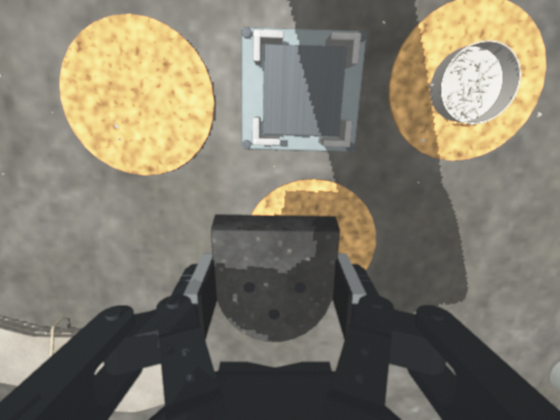

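Run:
```python
import cv2
im=cv2.imread('pics/c2.png')
a=cv2.resize(im[20:160,230:375],None,fx=4.2,fy=4.2,interpolation=2);cv2.imwrite('pics/z6.png',a)
a=cv2.resize(im[205:345,200:350],None,fx=4.2,fy=4.2,interpolation=2);cv2.imwrite('pics/z7.png',cv2.convertScaleAbs(a,alpha=1.8))
```

```text
(no output)
```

View pics/z6.png

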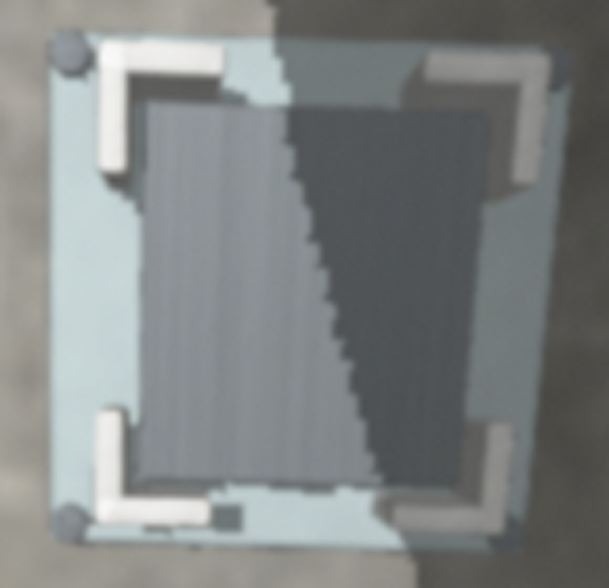

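View pics/z7.png

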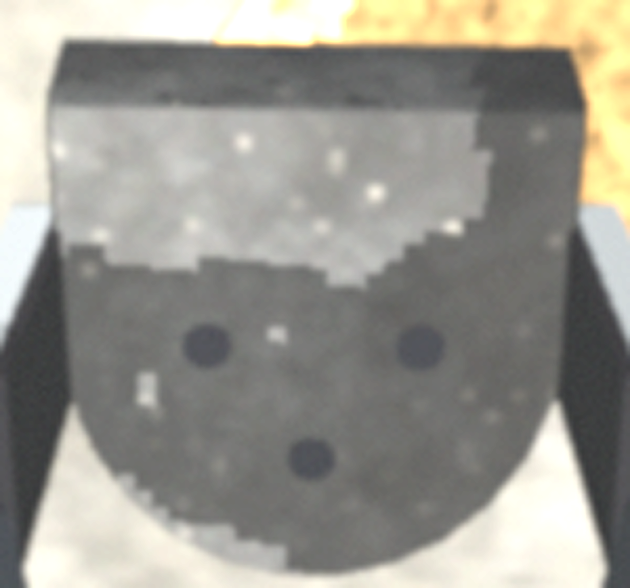

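Run:
```python
from h import *
import pickle
i,o=pickle.load(open('c2.pkl','rb'))
f=lambda p:(230+p[0]/4.2,20+p[1]/4.2)
out=[f(p) for p in [(102,43),(548,52),(503,533),(98,527)]]
inn=[f(p) for p in [(126,74),(515,82),(485,504),(121,498)]]
base=[f(p) for p in [(50,36),(574,44),(524,548),(50,540)]]
for nm,c,z in(('out',out,.036),('in',inn,.036),('base',base,.008)):
  P=np.array([plane('wrist',u,z,i) for u in c]); cen=P.mean(0)
  # order TL,TR,BR,BL ; image right=+y(world), image down = +x
  vx=(P[2]+P[3]-P[0]-P[1])/2; vy=(P[1]+P[2]-P[0]-P[3])/2
  print(nm,cen.round(4),'sizes',np.linalg.norm(vx[:2]).round(4),np.linalg.norm(vy[:2]).round(4),'yawx',np.degrees(np.arctan2(vx[1],vx[0])).round(2),'yawy-90',(np.degrees(np.arctan2(vy[1],vy[0]))-90).round(2))
# height by two views: out corners with top view
it=manip.camera_info('top')
g=lambda p:(270+p[0]/4,140+p[1]/4)
# top view (z2): TL=far right?  corners in top img: up=+x,left=+y
tp=[g(p) for p in [(24,258),(130,258),(134,364),(24,366)]] # far-left(+x,+y), far-right, near-right, near-left
w=[out[2],out[3],out[0],out[1]]
for a,b in zip(tp,w):
  X,r=tri([ray('top',a,it),ray('wrist',b,i)]); print(X.round(4),np.round(r,4))
# heel in tool frame
h=lambda p:(200+p[0]/4.2,205+p[1]/4.2)
R=Rn.from_quat(o['ee_rot']); 
def toolplane(u,zt):
  c,d=ray('wrist',u,i); c=R.inv().apply(c-o['position']); d=R.inv().apply(d); return c+d*(zt-c[2])/d[2]
for zt in(-.013,-.0147,-.017):
  Q=[toolplane(h(p),zt) for p in [(50,106),(585,106),(320,573)]]
  m=(Q[0]+Q[1])/2; v=Q[1]-Q[0]
  print(zt,'w',np.linalg.norm(v).round(4),'L',(m-Q[2])[0].round(4),'ang',np.degrees(np.arctan2(-v[0],v[1])).round(2),'flat mid',(m*1e3).round(1),'round',(Q[2]*1e3).round(1))
Q=[toolplane(h(p),.0033) for p in [(65,42),(573,50)]];print('under edge',np.round(Q,4))
```

```text
out [ 0.5258 -0.0437  0.036 ] sizes 0.0808 0.0758 yawx 2.82 yawy-90 3.35
in [ 0.5254 -0.0439  0.036 ] sizes 0.0708 0.0671 yawx 3.39 yawy-90 3.29
base [ 0.5254 -0.0436  0.008 ] sizes 0.0941 0.099 yawx 2.73 yawy-90 3.41
[ 0.5651 -0.0014  0.027 ] [0.0003 0.0003]
[ 0.5608 -0.0772  0.0877] [0.0012 0.0012]
[ 0.4865 -0.0848  0.031 ] [0.001 0.001]
[ 0.4822 -0.0044  0.0265] [0.0017 0.0017]
-0.013 w 0.0571 L 0.0611 ang -0.04 flat mid [ 24.7   0.1 -13. ] round [-36.5   0.6 -13. ]
-0.0147 w 0.0564 L 0.0603 ang -0.04 flat mid [ 25.4   0.1 -14.7] round [-35.    0.6 -14.7]
-0.017 w 0.0554 L 0.0593 ang -0.04 flat mid [ 26.3   0.1 -17. ] round [-32.9   0.5 -17. ]
under edge [[ 0.026  -0.0297  0.0033]
 [ 0.025   0.0305  0.0033]]
```

Call:
step_arm([
  [32,7,20,0.3,-0.5,0.4],
  [32,7,20,0,0,0.4],
  [32,7,20,0,0,0],
  [0,0,15,0,0,0],
  [0,0,0,0,0,0],
  [0,0,0,0,0,0],
], force=90)

```text
clock: 15.82
position: [0.5163, -0.0431, 0.0649]
ee_rot: [-0.025, 1.0, -0.001, 0.001]
ft_force: [-0.1, 0.3, -0.3]
grip_width: 0.641
```

Run:
```python
from h import *
o=plan([.5195,-.0443,.048],183.3)
```

```text
clk 15.82 pos [516.3 -43.1  64.9] yaw -177.1 tiltturn [-0.13  0.16 -0.39] F [-0.1  0.3 -0.3] w 54.7
 shift in current tool axes mm [-3.1 -1.3 16.9]  in turned axes [-3.1 -1.3 16.9] world [  3.2  -1.2 -16.9]
```

Call:
step_arm([
  [-3,-1,8,0,0.1,-0.4],
  [0,0,8,0,0,0],
  [0,0,0,0,0,0],
  [0,0,0,0,0,0],
])

```text
clock: 16.32
position: [0.5213, -0.0437, 0.0487]
ee_rot: [-0.029, 1.0, -0.001, 0.001]
ft_force: [0.0, 0.0, -0.0]
grip_width: 0.637
```

Run:
```python
from h import *
import pickle
o=plan([.5195,-.0443,.048],183.3)
i=manip.camera_info('wrist');im=manip.camera('wrist'); cv2.imwrite('pics/c3.png',im); pickle.dump((i,o),open('c3.pkl','wb'))
```

```text
clk 16.32 pos [521.3 -43.7  48.7] yaw -176.7 tiltturn [-0.08  0.15 -0.01] F [ 0.  0. -0.] w 54.4
 shift in current tool axes mm [ 1.8 -0.5  0.7]  in turned axes [ 1.8 -0.5  0.7] world [-1.8 -0.6 -0.7]
```

View pics/c3.png

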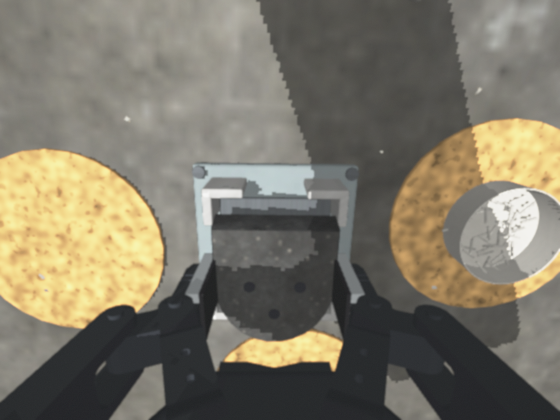

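Run:
```python
from h import *
import pickle
im=cv2.imread('pics/c3.png')
a=cv2.resize(im[160:260,185:365],None,fx=4.2,fy=4.2,interpolation=2);cv2.imwrite('pics/z8.png',cv2.convertScaleAbs(a,alpha=1.6))
```

```text
(no output)
```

View pics/z8.png

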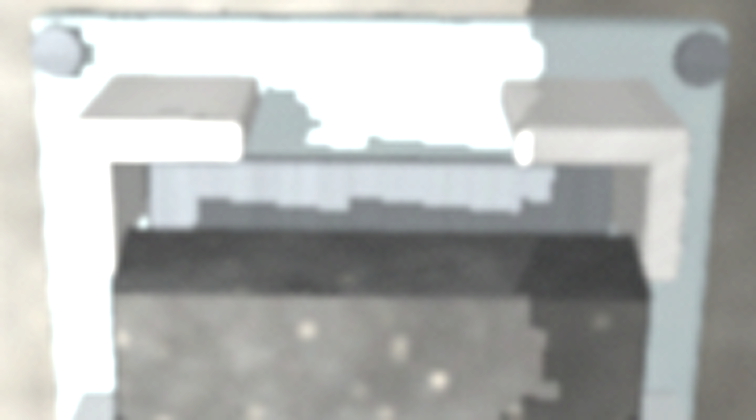

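Run:
```python
from h import *
import pickle
i,o=pickle.load(open('c3.pkl','rb'))
f=lambda p:(185+p[0]/4.2,160+p[1]/4.2)
T=Rn.from_euler('z',3.3,degrees=True)
def F(u,z): return ((T.inv().apply(plane('wrist',f(u),z,i)-np.array([.5255,-.0437,0])))*1e3).round(1)
print('inner near corners (exp -35.5,+-33.5)',F((112,162),.036),F((648,162),.036))
zu=o['position'][2]-.0033
print('heel under edge',F((128,232),zu),F((632,236),zu),'top',F((115,295),zu+.018),F((650,297),zu+.018))
```

```text
inner near corners (exp -35.5,+-33.5) [-35.8 -32.8  36. ] [-35.9  33.6  36. ]
heel under edge [-30.1 -29.4  45.4] [-29.6  30.2  45.4] top [-29.6 -27.6  63.4] [-29.4  28.8  63.4]
```

Call:
step_arm([
  [2,0,0,0,0.1,0],
  [0,0,3,0,0,0],
  [0,0,3,0,0,0],
  [0,0,3,0,0,0],
  [0,0,3,0,0,0],
  [0,0,0,0,0,0],
])

```text
clock: 17.12
position: [0.5191, -0.0441, 0.0359]
ee_rot: [-0.029, 1.0, -0.001, 0.0]
ft_force: [-0.7, -0.6, -0.5]
grip_width: 0.64
```

Run:
```python
from h import *
o=plan([.5195,-.0443,.0193],183.3)
```

```text
clk 17.12 pos [519.1 -44.1  35.9] yaw -176.7 tiltturn [-0.1   0.05 -0.02] F [-0.7 -0.6 -0.5] w 54.6
 shift in current tool axes mm [-0.4 -0.2 16.6]  in turned axes [-0.4 -0.3 16.6] world [  0.4  -0.2 -16.6]
```

Underside is now ~33 mm, below the corner tops, with no lateral force. Continue pressing.

Call:
step_arm([
  [0,0,3,0,0,0],
  [0,0,3,0,0,0],
  [0,0,3,0,0,0],
  [0,0,0,0,0,0],
])

```text
clock: 17.62
position: [0.5193, -0.044, 0.027]
ee_rot: [-0.029, 1.0, -0.001, 0.0]
ft_force: [0.7, 0.0, -0.4]
grip_width: 0.641
```

Run:
```python
from h import *
import pickle
o=plan([.5195,-.0443,.0193],183.3)
i=manip.camera_info('wrist');im=manip.camera('wrist'); cv2.imwrite('pics/c4.png',im); pickle.dump((i,o),open('c4.pkl','wb'))
```

```text
clk 17.62 pos [519.3 -44.   27. ] yaw -176.7 tiltturn [-0.12  0.05 -0.03] F [ 0.7  0.  -0.4] w 54.7
 shift in current tool axes mm [-0.2 -0.3  7.7]  in turned axes [-0.2 -0.3  7.7] world [ 0.2 -0.3 -7.7]
```

View pics/c4.png

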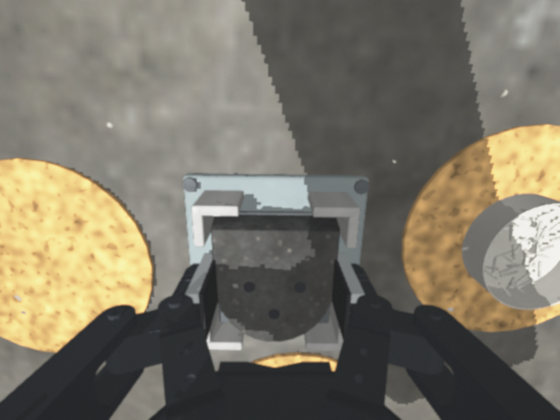

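Call:
step_arm([
  [0,0,2,0,0,0],
  [0,0,2,0,0,0],
  [0,0,0,0,0,0],
])

```text
clock: 18.05
position: [0.5194, -0.044, 0.0236]
ee_rot: [-0.029, 1.0, -0.001, 0.0]
ft_force: [-0.2, -0.9, -0.1]
grip_width: 0.64
```

Call:
step_arm([
  [0,0,2,0,0,0],
  [0,0,2,0,0,0],
  [0,0,0,0,0,0],
])

```text
clock: 18.42
position: [0.5195, -0.044, 0.0201]
ee_rot: [-0.029, 1.0, -0.002, 0.0]
ft_force: [-1.5, -0.3, 0.6]
grip_width: 0.64
```

Run:
```python
from h import *
import pickle
o=plan([.5195,-.0443,.0193],183.3)
i=manip.camera_info('wrist');im=manip.camera('wrist'); cv2.imwrite('pics/c5.png',cv2.resize(im[170:360,160:390],None,fx=3,fy=3,interpolation=2))
```

```text
clk 18.43 pos [519.5 -44.   20.1] yaw -176.7 tiltturn [-0.19  0.04 -0.03] F [-1.5 -0.3  0.6] w 54.6
 shift in current tool axes mm [ 0.  -0.3  0.8]  in turned axes [ 0.  -0.3  0.8] world [ 0.  -0.3 -0.8]
```

View pics/c5.png

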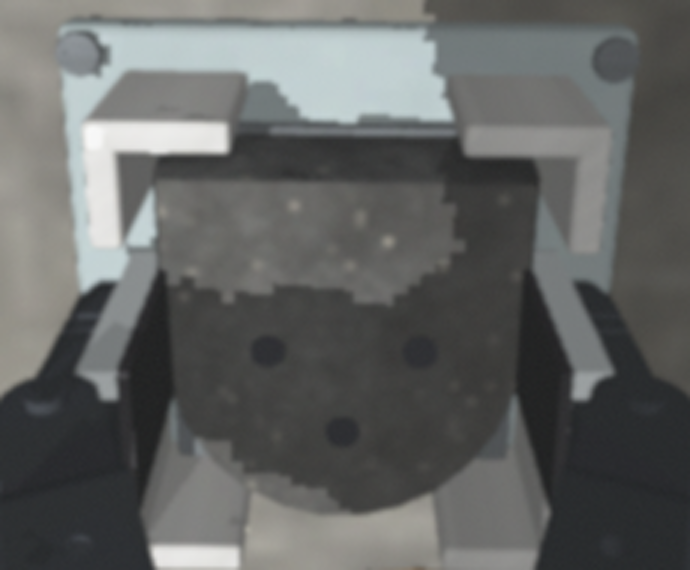

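Call:
step_arm([
  [0,0,2,0,0,0],
])

```text
clock: 18.6
position: [0.5197, -0.0439, 0.0192]
ee_rot: [-0.028, 1.0, -0.002, 0.0]
ft_force: [-14.7, -3.5, 41.1]
grip_width: 0.639
```

Call:
step_arm([
  [0,0,2,0,0,0],
])

```text
clock: 18.73
position: [0.5197, -0.0438, 0.0192]
ee_rot: [-0.028, 1.0, -0.003, -0.0]
ft_force: [-18.7, -5.0, 42.8]
grip_width: 0.636
```

Call:
step_arm([
  [0,0,2,0,0,0],
])

```text
clock: 18.85
position: [0.5197, -0.0438, 0.0192]
ee_rot: [-0.028, 1.0, -0.004, -0.001]
ft_force: [-16.6, -4.4, 37.0]
grip_width: 0.639
```

Call:
step_arm([
  [0,0,0,0,0,0],
  [0,0,0,0,0,0],
])

```text
clock: 19.1
position: [0.5198, -0.0439, 0.0199]
ee_rot: [-0.028, 1.0, -0.004, -0.0]
ft_force: [0.2, -0.3, -0.8]
grip_width: 0.643
```

Call:
step_arm([
  [0,0,0,0,0,0],
  [0,0,0,0,0,0],
  [0,0,0,0,0,0],
], jaw=76)

```text
clock: 19.48
position: [0.5198, -0.0439, 0.0193]
ee_rot: [-0.028, 1.0, -0.004, -0.0]
ft_force: [0.2, -0.2, -0.8]
grip_width: 0.886
```

Call:
step_arm([
  [0,0,-10,0,0,0],
  [0,0,-30,0,0,0],
  [0,0,-40,0,0,0],
  [0,0,-40,0,0,0],
  [0,0,0,0,0,0],
])

```text
clock: 20.1
position: [0.5199, -0.0421, 0.1451]
ee_rot: [-0.029, 1.0, -0.003, -0.0]
ft_force: [-0.2, -1.2, -1.4]
grip_width: 0.893
```

Run:
```python
from h import *
import pickle
o=plan([.594,.387,.15],80)
i=manip.camera_info('wrist');im=manip.camera('wrist'); cv2.imwrite('pics/c6.png',im); pickle.dump((i,o),open('c6.pkl','wb'))
cv2.imwrite('pics/c6z.png',cv2.resize(im[170:310,190:360],None,fx=4,fy=4,interpolation=2))
```

```text
clk 20.10 pos [519.9 -42.1 145.1] yaw -176.7 tiltturn [ -0.32   0.32 103.31] F [-0.2 -1.2 -1.4] w 76.2
 shift in current tool axes mm [-98.8 424.   -7.9]  in turned axes [435.4  -1.5  -4.9] world [ 74.1 429.1   4.9]
```

View pics/c6.png

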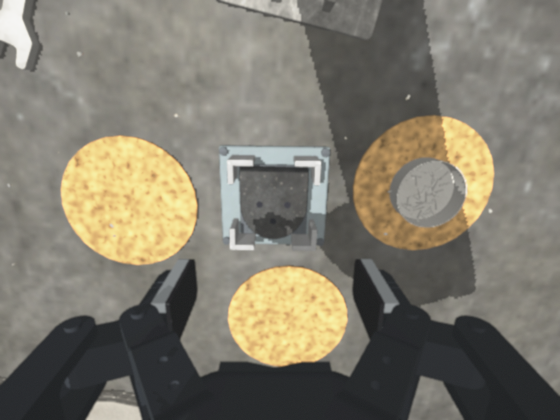

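View pics/c6z.png

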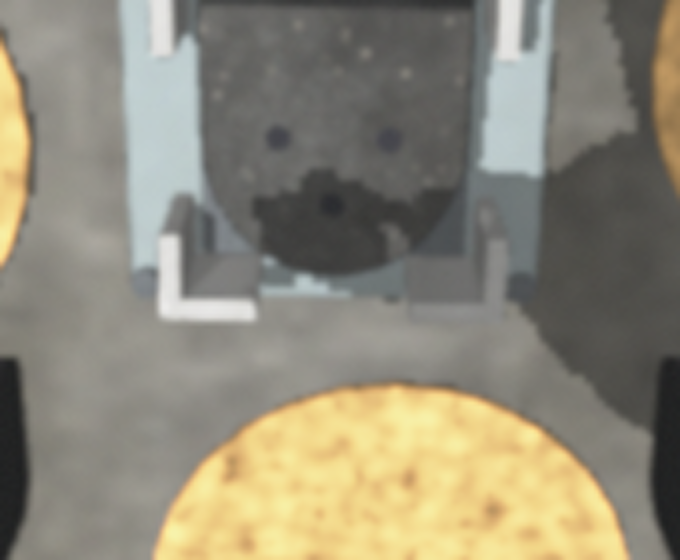

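Run:
```python
from h import *
im=cv2.imread('pics/c6.png')
cv2.imwrite('pics/z9.png',cv2.convertScaleAbs(cv2.resize(im[140:255,210:340],None,fx=5,fy=5,interpolation=2),alpha=1.6))
```

```text
(no output)
```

View pics/z9.png

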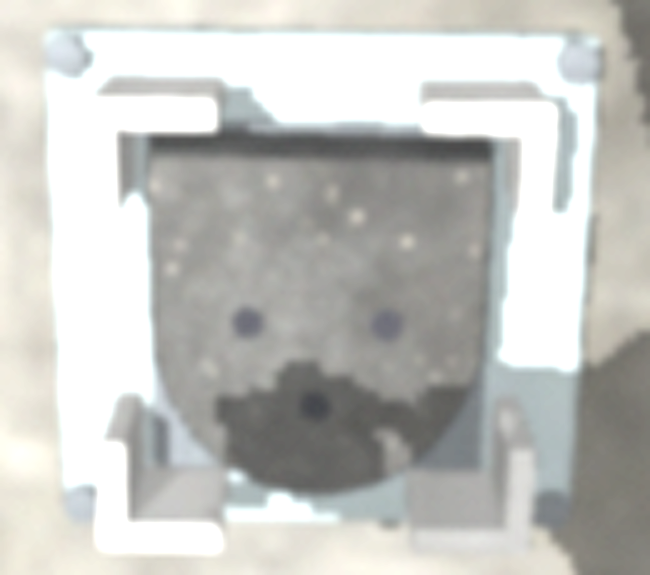

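Run:
```python
from h import *
import pickle
i,o=pickle.load(open('c6.pkl','rb'))
f=lambda p:(210+p[0]/5,140+p[1]/5)
T=Rn.from_euler('z',3.3,degrees=True)
def F(u,z): return ((T.inv().apply(plane('wrist',f(u),z,i)-np.array([.5255,-.0437,0])))*1e3).round(1)
print('bracket inner near',F((120,132),.036),F((520,137),.036),'far inner',F((130,520),.036),F((505,525),.036))
print('heel top flat',F((150,157),.034),F((493,157),.034),'round',F((315,494),.034),'holes',F((247,322),.034),F((387,325),.034))
# hole spacing in earlier on-bench view b8 (z .018)
i8=pickle.load(open('b8.pkl','rb')); g=lambda p:(230+p[0]/6,150+p[1]/6)
h=[plane('wrist',g(p),.018,i8) for p in[(224,296),(391,298)]];print('hole spacing bench',np.linalg.norm(h[0]-h[1]))
for z in(.030,.034,.038,.044): print(z,np.linalg.norm(plane('wrist',f((247,322)),z,i)-plane('wrist',f((387,325)),z,i)).round(4), np.linalg.norm(F((150,157),z)-F((493,157),z)))
```

```text
bracket inner near [-35.5 -32.2  36. ] [-34.8  33.2  36. ] far inner [ 34.  -33.1  36. ] [34.7 33.3 36. ]
heel top flat [-30.9 -27.7  34. ] [-31.1  29.1  34. ] round [29.8 -0.4 34. ] holes [ -2.3 -12.   34. ] [-1.8 12.  34. ]
hole spacing bench 0.023984949024884863
0.03 0.0243 57.60008680549014
0.034 0.024 56.80035211158466
0.038 0.0236 55.90008944536672
0.044 0.023 54.500366971241576
```

Call:
step_arm([
  [-11,47,-2,0,0,0],
  [-11,47,-2,0,0,0],
  [-11,47,-2,0,0,0],
  [-11,47,-2,0,0,0],
  [-11,47,-2,0,0,0],
  [-11,47,-2,0,0,0],
  [-11,47,0,0,0,0],
  [-11,47,0,0,0,0],
  [-11,40,0,0,0,0],
  [0,0,0,0,0,10.5],
  [0,0,0,0,0,10.5],
  [0,0,0,0,0,10.5],
  [0,0,0,0,0,10.5],
  [0,0,0,0,0,10.5],
  [0,0,0,0,0,10.5],
  [0,0,0,0,0,10.5],
  [0,0,0,0,0,10.5],
  [0,0,0,0,0,10.5],
  [0,0,0,0,0,6],
], jaw=85)

```text
clock: 22.52
position: [0.5886, 0.3852, 0.125]
ee_rot: [0.766, 0.643, -0.02, 0.001]
ft_force: [1.0, 0.2, 0.2]
grip_width: 0.997
```

Call:
step_arm([
  [0,0,0,0,0,0],
  [0,0,0,0,0,0],
])

```text
clock: 22.78
position: [0.5879, 0.3848, 0.1231]
ee_rot: [0.765, 0.644, -0.022, 0.001]
ft_force: [-0.5, 0.2, -0.3]
grip_width: 0.997
```

Run:
```python
from h import *
import pickle
o=plan([.5936,.387,.05],83)
i=manip.camera_info('wrist');im=manip.camera('wrist'); cv2.imwrite('pics/d1.png',im); pickle.dump((i,o),open('d1.pkl','wb'))
```

```text
clk 22.77 pos [587.9 384.8 123.1] yaw 80.2 tiltturn [-1.57  1.93 -2.78] F [-0.5  0.2 -0.3] w 85.2
 shift in current tool axes mm [ 5.7  7.2 72.8]  in turned axes [ 2.9  5.4 73.1] world [  5.7   2.2 -73.1]
```

View pics/d1.png

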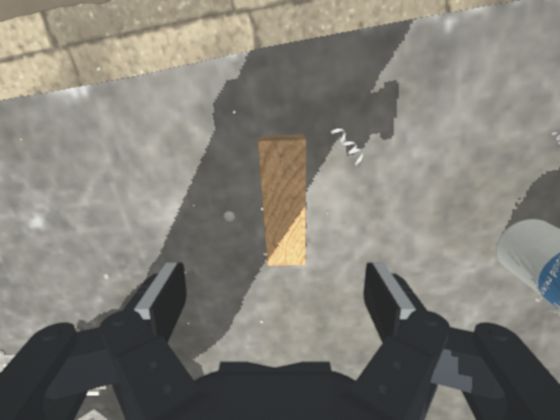

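Run:
```python
from h import *
import pickle
i,o=pickle.load(open('d1.pkl','rb')); i7=pickle.load(open('b7.pkl','rb'))
a=[plane('wrist',u,.030,i) for u in [(259.5,140.5),(306,139.5)]]; b=[plane('wrist',u,.006,i) for u in [(267,265.5),(305.5,265.5)]]
print(np.round(a+b,4)); A=sum(a)/2;B=sum(b)/2; d=A-B; print('c',(A+B)/2,'len',np.linalg.norm(d[:2]),'ang',np.degrees(np.arctan2(d[1],d[0])), 'grip', (A+B)/2+d/np.linalg.norm(d[:2])*.013)
for u,w in [((259.5,140.5),(362.4,172)),((306,139.5),(397.8,184.3)),((267,265.5),(312.6,267.6)),((305.5,265.5),(342,276.7))]: X,r=tri([ray('wrist',u,i),ray('wrist',w,i7)]);print(X.round(4),np.round(r,4))
```

```text
[[0.5834 0.4359 0.03  ]
 [0.6174 0.4309 0.03  ]
 [0.5664 0.3166 0.006 ]
 [0.6022 0.3111 0.006 ]]
c [0.59235879 0.37363726 0.018     ] len 0.12063406531312601 ang 82.31407828569503 grip [0.59409745 0.38652047 0.02058633]
[0.5831 0.4351 0.0266] [0.0004 0.0004]
[0.6175 0.4308 0.0282] [0.0001 0.0001]
[0.567  0.3189 0.0099] [0. 0.]
[0.6021 0.3127 0.0071] [0.0008 0.0008]
```

Call:
step_arm([
  [3,6,20,-1.6,1.9,-2],
  [0,0,30,0,0,0],
  [0,0,25,0,0,0],
  [0,0,0,0,0,0],
], jaw=70)

```text
clock: 23.32
position: [0.594, 0.3861, 0.0457]
ee_rot: [0.751, 0.66, 0.001, 0.0]
ft_force: [-0.2, 0.1, -0.5]
grip_width: 0.815
```

Run:
```python
from h import *
o=plan([.594,.3865,.003],82.3)
```

```text
clk 23.32 pos [594.  386.1  45.7] yaw 82.6 tiltturn [ 0.07 -0.04  0.32] F [-0.2  0.1 -0.5] w 69.6
 shift in current tool axes mm [ 0.4 -0.1 42.7]  in turned axes [ 0.4 -0.1 42.7] world [ -0.    0.4 -42.7]
```

Call:
step_arm([
  [0,0,14,0,0,0],
  [0,0,14,0,0,0],
  [0,0,10,0,0,0],
  [0,0,3,0,0,0],
  [0,0,0,0,0,0],
])

```text
clock: 23.95
position: [0.595, 0.3871, 0.0045]
ee_rot: [0.751, 0.661, 0.002, 0.0]
ft_force: [-0.3, 0.2, 0.0]
grip_width: 0.821
```

Call:
step_arm([
  [0,0,0,0,0,0],
  [0,0,0,0,0,0],
  [0,0,0,0,0,0],
  [0,0,0,0,0,0],
  [0,0,0,0,0,0],
], jaw=20, force=60)

```text
clock: 24.58
position: [0.5955, 0.3875, 0.0058]
ee_rot: [0.751, 0.661, 0.003, 0.0]
ft_force: [1.1, 0.4, -0.9]
grip_width: 0.402
```

Call:
step_arm([
  [0,0,-15,0,0,0],
  [0,0,-35,0,0,0],
  [0,0,-40,0,0,0],
  [0,0,-30,0,0,0],
  [0,0,0,0,0,0],
])

```text
clock: 25.2
position: [0.5947, 0.3877, 0.1334]
ee_rot: [0.751, 0.661, 0.004, 0.0]
ft_force: [-0.0, -0.1, -1.5]
grip_width: 0.403
```

Run:
```python
from h import *
import pickle
o=plan([.664,-.022,.12],90)
i=manip.camera_info('wrist');im=manip.camera('wrist'); cv2.imwrite('pics/d2.png',im); pickle.dump((i,o),open('d2.pkl','wb'))
```

```text
clk 25.20 pos [594.7 387.7 133.4] yaw 82.7 tiltturn [ 0.31 -0.29 -7.28] F [-0.  -0.1 -1.5] w 34.5
 shift in current tool axes mm [-397.7  120.6   11.9]  in turned axes [-409.7   69.3   13.4] world [  69.3 -409.7  -13.4]
```

View pics/d2.png

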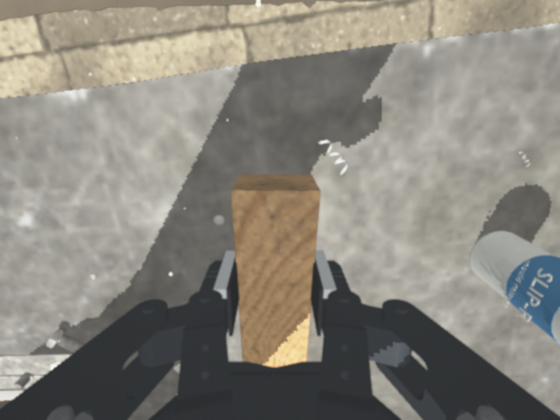

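Call:
step_arm([
  [-43,13,2,0,0,0],
  [-43,13,2,0,0,0],
  [-43,13,2,0,0,0],
  [-43,13,2,0,0,0],
  [-43,13,2,0,0,0],
  [-43,13,2,0,0,0],
  [-43,13,2,0,0,0],
  [-43,13,2,0,0,0],
  [-35,13,2,0,0,0],
  [0,0,0,0,0,-7],
  [0,0,0,0,0,0],
  [0,0,0,0,0,0],
])

```text
clock: 26.75
position: [0.6569, -0.0188, 0.0983]
ee_rot: [0.709, 0.706, -0.005, -0.006]
ft_force: [0.5, 0.6, -0.6]
grip_width: 0.405
```

Run:
```python
from h import *
import pickle
o=plan([.664,-.0075,.05],90)
i=manip.camera_info('wrist');im=manip.camera('wrist'); cv2.imwrite('pics/d3.png',im); pickle.dump((i,o),open('d3.pkl','wb'))
```

```text
clk 26.75 pos [656.9 -18.8  98.3] yaw 89.8 tiltturn [-0.88 -0.03 -0.24] F [ 0.5  0.6 -0.6] w 34.6
 shift in current tool axes mm [11.3  7.8 48.2]  in turned axes [11.3  7.1 48.3] world [  7.1  11.3 -48.3]
```

View pics/d3.png

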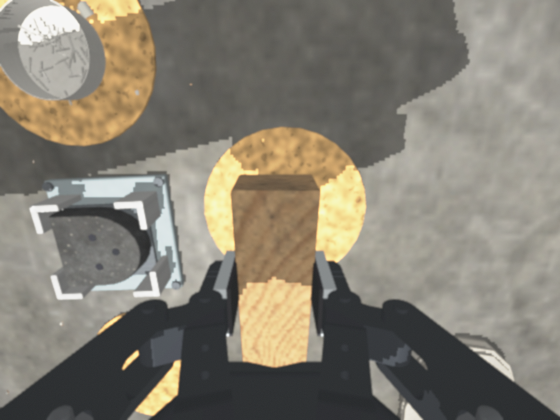

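Run:
```python
from h import *
import pickle
i,o=pickle.load(open('d3.pkl','rb')); im=cv2.imread('pics/d3.png')
h=cv2.cvtColor(im,cv2.COLOR_BGR2HSV); m=((h[...,0]>5)&(h[...,0]<28)&(h[...,1]>80)).astype(np.uint8)
m[:,:195]=0; m[262:]=0
c=max(blobs(im,m,500),key=cv2.contourArea)[:,0,:]
P=np.array([plane('wrist',p,.004,i)[:2] for p in c if p[1]<240 and (p[1]<172 or p[0]<222 or p[0]>330)])
s=np.linalg.lstsq(np.c_[2*P,np.ones(len(P))],(P**2).sum(1),rcond=None)[0]; r=np.sqrt(s[2]+s[:2]@s[:2])
res=np.abs(np.hypot(*(P-s[:2]).T)-r); Q=P[res<.003]
s=np.linalg.lstsq(np.c_[2*Q,np.ones(len(Q))],(Q**2).sum(1),rcond=None)[0]
print(s[:2],np.sqrt(s[2]+s[:2]@s[:2]),len(P),len(Q))
R=Rn.from_quat(o['ee_rot'])
def tp(u,zt):
  c,d=ray('wrist',u,i); c=R.inv().apply(c-o['position']); d=R.inv().apply(d); return (c+d*(zt-c[2])/d[2])*1e3
print('thick end top',tp((232,190),-.0242),tp((320,190),-.0242),'bottom',tp((240,177),.0058),tp((312,177),.0058))
```

```text
[ 0.66410666 -0.01998816] 0.06362997115811744 357 325
thick end top [ 46.43441675 -16.20885795 -24.2       ] [ 46.47271085  18.35923976 -24.2       ] bottom [ 44.77357872 -16.29874835   5.8       ] [44.81145409 18.70418173  5.8       ]
```

Call:
step_arm([
  [12,6,20,-0.8,0,0],
  [0,0,25,0,0,0],
  [0,0,20,0,0,0],
  [0,0,0,0,0,0],
])

```text
clock: 27.3
position: [0.6627, -0.0034, 0.0318]
ee_rot: [0.709, 0.705, 0.0, -0.0]
ft_force: [0.2, 0.5, -0.3]
grip_width: 0.403
```

Run:
```python
from h import *
o=plan([.663,-.0066,.0105],90)
```

```text
clk 27.30 pos [662.7  -3.4  31.8] yaw 89.7 tiltturn [ 0.   -0.05 -0.29] F [ 0.2  0.5 -0.3] w 34.4
 shift in current tool axes mm [-3.2  0.3 21.3]  in turned axes [-3.2  0.3 21.3] world [  0.3  -3.2 -21.3]
```

Call:
step_arm([
  [-3,0,9,0,0,0],
  [0,0,7,0,0,0],
  [0,0,4,0,0,0],
  [0,0,1,0,0,0],
  [0,0,0,0,0,0],
])

```text
clock: 27.92
position: [0.6641, -0.0067, 0.0117]
ee_rot: [0.709, 0.705, 0.001, 0.001]
ft_force: [0.1, 0.3, -0.2]
grip_width: 0.401
```

Call:
step_arm([
  [0,0,1,0,0,0],
  [0,0,0,0,0,0],
])

```text
clock: 28.18
position: [0.6643, -0.0067, 0.011]
ee_rot: [0.709, 0.705, 0.002, 0.001]
ft_force: [0.3, 1.3, 0.3]
grip_width: 0.403
```

Call:
step_arm([
  [0,0,0,0,0,0],
  [0,0,0,0,0,0],
  [0,0,0,0,0,0],
], jaw=64)

```text
clock: 28.55
position: [0.6646, -0.0066, 0.0115]
ee_rot: [0.709, 0.705, 0.002, 0.001]
ft_force: [0.2, 0.9, 0.2]
grip_width: 0.748
```

Call:
step_arm([
  [0,0,-15,0,0,0],
  [0,0,-35,0,0,0],
  [0,0,-45,0,0,0],
  [0,0,-45,0,0,0],
  [0,0,0,0,0,0],
])

```text
clock: 29.18
position: [0.6643, -0.006, 0.1604]
ee_rot: [0.709, 0.705, 0.003, 0.002]
ft_force: [1.4, -0.9, -0.3]
grip_width: 0.748
```

Run:
```python
from h import *
import pickle
o=plan([.588,-.3825,.15],90)
i=manip.camera_info('wrist');im=manip.camera('wrist'); cv2.imwrite('pics/d4.png',im); pickle.dump((i,o),open('d4.pkl','wb'))
```

```text
clk 29.18 pos [664.3  -6.  160.4] yaw 89.7 tiltturn [ 0.39 -0.09 -0.3 ] F [ 1.4 -0.9 -0.3] w 63.9
 shift in current tool axes mm [-377.   -74.4    9.3]  in turned axes [-376.5  -76.3   10.4] world [ -76.3 -376.5  -10.4]
```

View pics/d4.png

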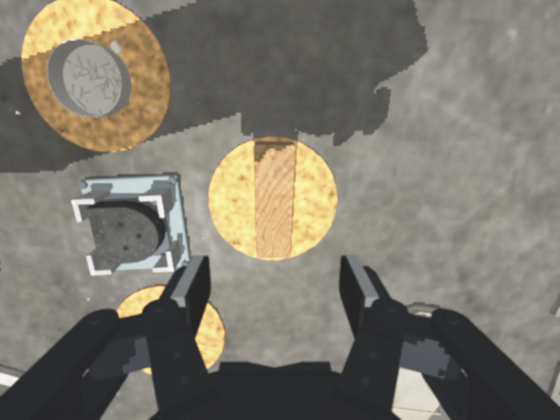

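Call:
step_arm([
  [-44,-8,1,0,0,0],
  [-44,-8,1,0,0,0],
  [-44,-8,1,0,0,0],
  [-44,-8,1,0,0,0],
  [-44,-8,1,0,0,0],
  [-44,-8,1,0,0,0],
  [-44,-8,1,0,0,0],
  [-44,-8,1,0,0,0],
  [-38,-8,0,0,0,0],
  [0,0,0,0,0,0],
  [0,0,0,0,0,0],
], jaw=70)

```text
clock: 30.6
position: [0.5818, -0.4055, 0.1386]
ee_rot: [0.708, 0.707, -0.001, -0.007]
ft_force: [0.2, 0.4, 0.3]
grip_width: 0.817
```

Run:
```python
from h import *
import pickle
o=plan([.588,-.3825,.08],90)
i=manip.camera_info('wrist');im=manip.camera('wrist'); cv2.imwrite('pics/e1.png',im); pickle.dump((i,o),open('e1.pkl','wb'))
h=cv2.cvtColor(im,cv2.COLOR_BGR2HSV); m=(h[...,0]>5)&(h[...,0]<28)&(h[...,1]>80)&(h[...,2]>120)
c=near(blobs(im,m,200),proj('wrist',[.588,-.3825,.05],i)); el=cv2.fitEllipse(c); print(el,plane('wrist',el[0],.05,i))
ib=pickle.load(open('b1.pkl','rb')); print(tri([ray('wrist',el[0],i),ray('wrist',(313.7,89.1),ib),ray('top',(403.2,199.1))]))
```

```text
clk 30.60 pos [ 581.8 -405.5  138.6] yaw 89.9 tiltturn [-0.59 -0.46 -0.07] F [0.2 0.4 0.3] w 69.7
 shift in current tool axes mm [22.5  6.8 58.7]  in turned axes [23.   6.2 58.6] world [  6.2  23.  -58.6]
((283.5171203613281, 180.7217254638672), (46.11525344848633, 47.809112548828125), 108.60152435302734) [ 0.58815207 -0.38192265  0.05      ]
(array([ 0.5880801 , -0.38263007,  0.04820718]), [np.float64(0.00030109578522434564), np.float64(8.786014388943752e-05), np.float64(0.00033037305097894813)])
```

View pics/e1.png

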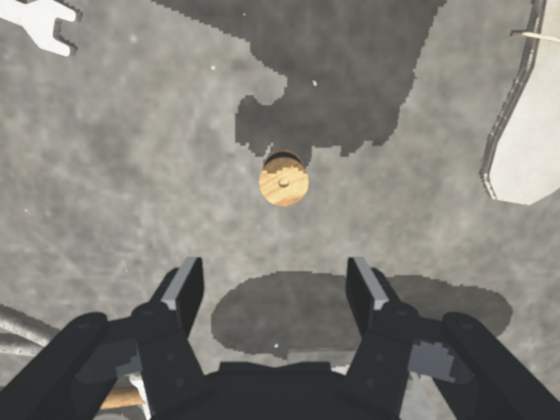

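Call:
step_arm([
  [23,6,15,-0.6,-0.4,0],
  [0,0,30,0,0,0],
  [0,0,0,0,0,0],
])

```text
clock: 31.02
position: [0.5887, -0.3784, 0.093]
ee_rot: [0.706, 0.708, 0.0, -0.0]
ft_force: [-0.1, -0.2, 0.1]
grip_width: 0.819
```

Run:
```python
from h import *
o=plan([.588,-.3823,.010],90)
```

```text
clk 31.02 pos [ 588.7 -378.4   93. ] yaw 90.2 tiltturn [ 0.01 -0.06  0.17] F [-0.1 -0.2  0.1] w 69.9
 shift in current tool axes mm [-4.  -0.7 83. ]  in turned axes [-3.9 -0.7 83. ] world [ -0.7  -3.9 -83. ]
```

Call:
step_arm([
  [-4,-1,8,0,0,0],
  [0,0,15,0,0,0],
  [0,0,15,0,0,0],
  [0,0,15,0,0,0],
  [0,0,15,0,0,0],
  [0,0,10,0,0,0],
  [0,0,0,0,0,0],
])

```text
clock: 31.9
position: [0.5888, -0.3823, 0.0116]
ee_rot: [0.706, 0.708, 0.001, 0.0]
ft_force: [0.4, -0.4, 0.4]
grip_width: 0.821
```

Run:
```python
from h import *
o=plan([.588,-.3823,.010],90)
```

```text
clk 31.90 pos [ 588.8 -382.3   11.6] yaw 90.2 tiltturn [ 0.11 -0.04  0.2 ] F [ 0.4 -0.4  0.4] w 70.1
 shift in current tool axes mm [-0.  -0.8  1.6]  in turned axes [-0.  -0.8  1.6] world [-0.8 -0.  -1.6]
```

Call:
step_arm([
  [0,0,1,0,0,0],
  [0,0,0,0,0,0],
  [0,0,0,0,0,0],
  [0,0,0,0,0,0],
  [0,0,0,0,0,0],
  [0,0,0,0,0,0],
], jaw=22, force=40)

```text
clock: 32.65
position: [0.5897, -0.3828, 0.0124]
ee_rot: [0.706, 0.708, 0.001, 0.002]
ft_force: [-0.5, -0.0, -1.4]
grip_width: 0.43
```

Call:
step_arm([
  [0,0,-15,0,0,0],
  [0,0,-35,0,0,0],
  [0,0,-40,0,0,0],
  [0,0,-25,0,0,0],
  [0,0,0,0,0,0],
])

```text
clock: 33.28
position: [0.5898, -0.3824, 0.135]
ee_rot: [0.706, 0.709, 0.002, 0.003]
ft_force: [0.4, -0.6, -1.3]
grip_width: 0.428
```

Run:
```python
from h import *
import pickle
o=plan([.5425,-.1822,.1],90)
i=manip.camera_info('wrist');im=manip.camera('wrist'); cv2.imwrite('pics/e2.png',im); pickle.dump((i,o),open('e2.pkl','wb'))
```

```text
clk 33.27 pos [ 589.8 -382.4  135. ] yaw 90.2 tiltturn [0.35 0.08 0.23] F [ 0.4 -0.6 -1.3] w 36.6
 shift in current tool axes mm [200.4 -46.7  34.5]  in turned axes [200.2 -47.3  35. ] world [-47.3 200.2 -35. ]
```

View pics/e2.png

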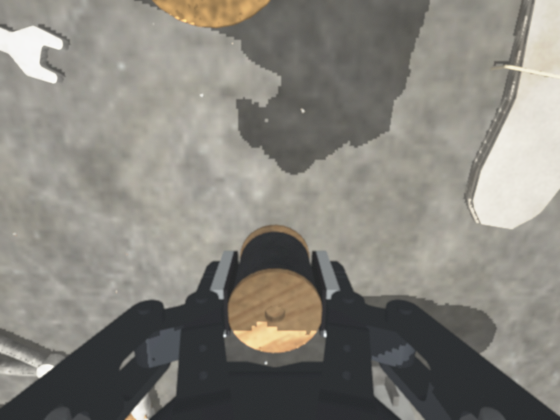

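Call:
step_arm([
  [36,-9,0,0.3,0,0],
  [36,-9,0,0,0,0],
  [36,-9,0,0,0,0],
  [36,-9,0,0,0,0],
  [0,0,0,0,0,0],
  [0,0,0,0,0,0],
])

```text
clock: 34.08
position: [0.548, -0.234, 0.1272]
ee_rot: [0.706, 0.708, -0.002, -0.004]
ft_force: [0.2, -1.0, -0.8]
grip_width: 0.435
```

Run:
```python
from h import *
import pickle
o=plan([.5425,-.1822,.05],90)
i=manip.camera_info('wrist');im=manip.camera('wrist'); cv2.imwrite('pics/e3.png',im); pickle.dump((i,o),open('e3.pkl','wb'))
h=cv2.cvtColor(im,cv2.COLOR_BGR2HSV); m=((h[...,0]>5)&(h[...,0]<28)&(h[...,1]>80)).astype(np.uint8)
cv2.imwrite('pics/e3m.png',m*255)
```

```text
clk 34.08 pos [ 548.  -234.   127.2] yaw 90.2 tiltturn [-0.5  -0.16  0.17] F [ 0.2 -1.  -0.8] w 37.2
 shift in current tool axes mm [51.6 -4.7 77.4]  in turned axes [51.8 -5.5 77.2] world [ -5.5  51.8 -77.2]
```

View pics/e3.png

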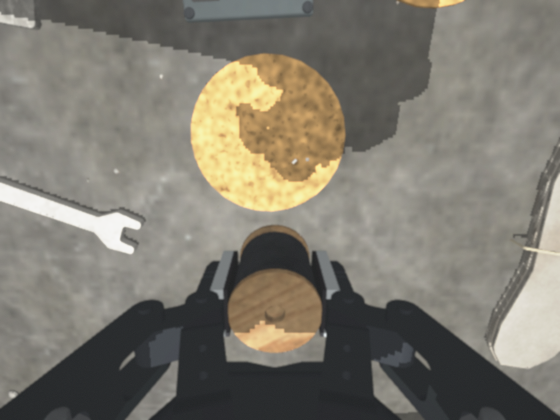

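Run:
```python
from h import *
import pickle
i,o=pickle.load(open('e3.pkl','rb')); m=cv2.imread('pics/e3m.png',0)
m=cv2.morphologyEx(m,cv2.MORPH_CLOSE,np.ones((7,7)))
c=near(blobs(m,m>0,2000),(268,132))[:,0,:]
P=np.array([plane('wrist',p,.004,i)[:2] for p in c])
s=np.linalg.lstsq(np.c_[2*P,np.ones(len(P))],(P**2).sum(1),rcond=None)[0]; r=np.sqrt(s[2]+s[:2]@s[:2])
print(s[:2],r)
R=Rn.from_quat(o['ee_rot'])
def tp(u,zt):
  c,d=ray('wrist',u,i); c=R.inv().apply(c-o['position']); d=R.inv().apply(d); return (c+d*(zt-c[2])/d[2])*1e3
print('bobbin top centre in tool',tp((275,310.5),-.0378))
```

```text
[ 0.54126391 -0.18215758] 0.06431712123819631
bobbin top centre in tool [  0.70010792   0.75974465 -37.8       ]
```

Call:
step_arm([
  [25,-3,20,-0.5,-0.1,0],
  [26,-3,30,0,0,0],
  [0,0,25,0,0,0],
  [0,0,0,0,0,0],
  [0,0,0,0,0,0],
])

```text
clock: 34.75
position: [0.5426, -0.1856, 0.0501]
ee_rot: [0.708, 0.706, 0.001, -0.0]
ft_force: [-0.4, 0.7, 0.2]
grip_width: 0.434
```

Run:
```python
from h import *
o=plan([.541,-.1827,.0165],90)
```

```text
clk 34.75 pos [ 542.6 -185.6   50.1] yaw 89.8 tiltturn [ 0.06 -0.14 -0.19] F [-0.4  0.7  0.2] w 37.0
 shift in current tool axes mm [ 2.8 -1.6 33.6]  in turned axes [ 2.9 -1.6 33.6] world [ -1.6   2.9 -33.6]
```

Call:
step_arm([
  [3,-1,10,0,0,0],
  [0,0,10,0,0,0],
  [0,0,8,0,0,0],
  [0,0,4,0,0,0],
  [0,0,0,0,0,0],
])

```text
clock: 35.38
position: [0.5425, -0.1836, 0.0174]
ee_rot: [0.709, 0.705, 0.002, 0.001]
ft_force: [-0.2, 0.9, -0.5]
grip_width: 0.435
```

Call:
step_arm([
  [0,0,1,0,0,0],
  [0,0,0,0,0,0],
])

```text
clock: 35.62
position: [0.5428, -0.1837, 0.0166]
ee_rot: [0.709, 0.705, 0.002, 0.001]
ft_force: [-0.0, -0.7, -0.8]
grip_width: 0.429
```

Call:
step_arm([
  [0,0,1,0,0,0],
  [0,0,0,0,0,0],
])

```text
clock: 35.88
position: [0.543, -0.1837, 0.0159]
ee_rot: [0.709, 0.705, 0.002, 0.001]
ft_force: [1.3, -0.2, -0.8]
grip_width: 0.432
```

Call:
step_arm([
  [0,0,0,0,0,0],
  [0,0,0,0,0,0],
  [0,0,0,0,0,0],
], jaw=70)

```text
clock: 36.25
position: [0.5432, -0.1838, 0.0162]
ee_rot: [0.709, 0.705, 0.002, 0.001]
ft_force: [0.2, -0.3, -0.8]
grip_width: 0.817
```

Call:
step_arm([
  [0,0,-15,0,0,0],
  [0,0,-35,0,0,0],
  [0,0,-45,0,0,0],
  [0,0,-45,0,0,0],
  [0,0,-45,0,0,0],
  [-40,0,-20,0,0,0],
  [-50,0,0,0,0,0],
  [-50,0,0,0,0,0],
  [-30,0,0,0,0,0],
  [0,0,0,0,0,0],
  [0,0,0,0,0,0],
])

```text
clock: 37.62
position: [0.5432, -0.3554, 0.2406]
ee_rot: [0.707, 0.708, 0.004, 0.006]
ft_force: [0.4, -0.1, -0.2]
grip_width: 0.82
```

Run:
```python
from h import *
import pickle
o=plan([.5,-.1,.2])
i=manip.camera_info('wrist');im=manip.camera('wrist'); cv2.imwrite('pics/f1.png',im); pickle.dump((i,o),open('f1.pkl','wb'))
t=manip.camera('top'); cv2.imwrite('pics/f_top.png',t); cv2.imwrite('pics/f_topz.png',cv2.resize(t[140:280,200:400],None,fx=4,fy=4,interpolation=2))
s=manip.camera('scene'); cv2.imwrite('pics/f_scz.png',cv2.resize(s[150:280,200:380],None,fx=4,fy=4,interpolation=2))
```

```text
clk 37.62 pos [ 543.2 -355.4  240.6] yaw 90.1 tiltturn [0.77 0.17 0.  ] F [ 0.4 -0.1 -0.2] w 70.0
 shift in current tool axes mm [255.6 -43.3  39.2]  in turned axes [255.5 -42.8  40.6] world [-43.2 255.4 -40.6]
```

View pics/f1.png

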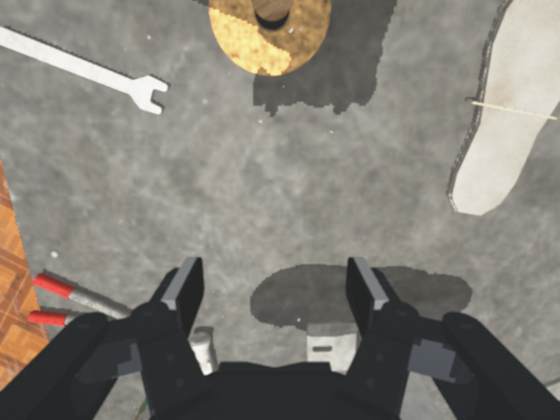

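View pics/f_topz.png

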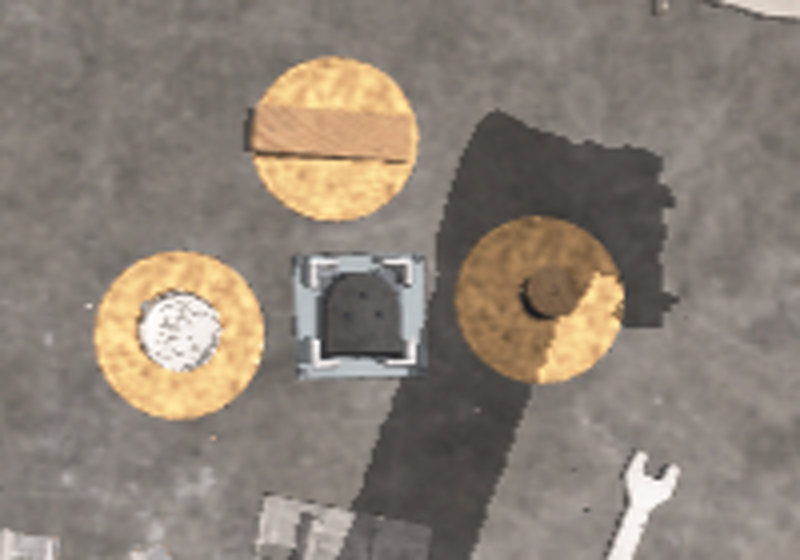

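View pics/f_scz.png

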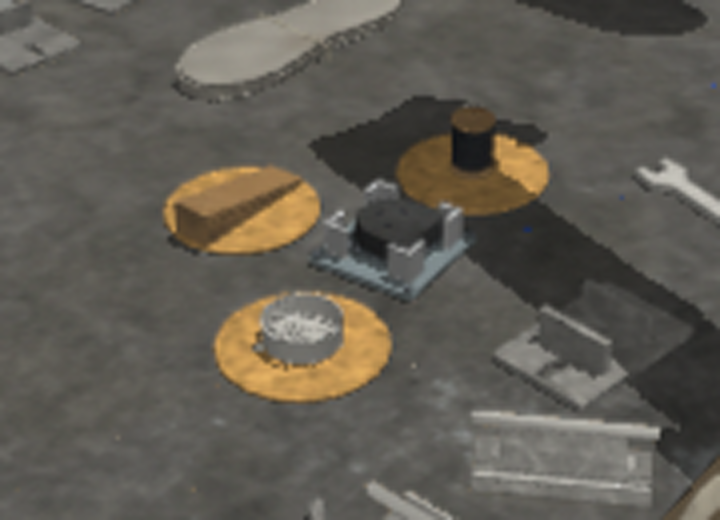

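Run:
```python
from h import *
import pickle
f=lambda p:(200+p[0]/4,140+p[1]/4)
P=lambda p,z:plane('top',f(p),z)
L,Rm,B=P((180,335),.004),P((541,300),.004),P((335,139),.004)
print('mats',L,Rm,B)
print('tin off',np.linalg.norm((P((181,332),.026)-L)[:2]),'bobbin off',np.linalg.norm((P((554,292),.054)-Rm)[:2]))
w=(P((251,106),.034)+P((256,155),.034)+P((417,112),.010)+P((406,162),.010))/4
print('wedge off',np.linalg.norm((w-B)[:2]))
i,o=pickle.load(open('d4.pkl','rb'))
w=sum(plane('wrist',u,z,i) for u,z in [((254,143),.034),((297,143),.034),((256,259),.010),((292,259),.010)])/4
print('wedge wrist off',w,w-np.array([.664,-.021,0]))
o=manip.get_obs(); print(o['clock'],o['ft_force'],np.abs(o['joint_velocities']).max())
```

```text
mats [0.50649982 0.0922959  0.004     ] [ 0.5398183  -0.18544411  0.004     ] [ 0.66226339 -0.02390444  0.004     ]
tin off 0.002058586933915954 bobbin off 0.002216838166172535
wedge off 0.00202131051504965
wedge wrist off [ 0.66581303 -0.02042769  0.022     ] [0.00181303 0.00057231 0.022     ]
37.775 [ 0.20730827  0.97289917 -0.03173507] 0.0028678026008883157
```

All items are within about 3 mm of their mat centres, the heel is bottomed, and the arm is clear and still.

```bash
python3 -c "
from workcell import manip; print(manip.hand_in())"
```

```text
the job is handed in; nothing more can be done
None
```

The heeling station is set up and I handed the job in at about 38 s of the 112 s allowed. The hand-in gave no verdict, so what follows rests on my own checks.

- **Heel blank:** I pressed it down in the feeder until it hit a hard stop, which showed about 41–43 N at the wrist. In the wrist picture afterwards, the spacing of its holes puts its top at about 34 mm, the height expected when the follower is bottomed. It sits roughly 1 mm off the feeder's centre.
- **Tack tin, bobbin and wedge:** the tin is upright on the left mat, the bobbin upright on the right mat, and the wedge flat on the mat behind. The last top view shows each about 2 mm from its mat's centre. A wrist view gave the wedge the same, about 2 mm.
- **Arm:** it is released, clear of everything and still, with no meaningful contact force.

**Where checks disagreed:**
- The text gives the feeder corner tops as 36 mm. My two-view estimate came out at about 27–31 mm, and one corner was unusable because I picked its pixel badly. I used 36 mm, which matched the well's known size.
- One early two-view estimate put the heel blank's top at 7–8 mm. A closer look gave 15–17 mm against the stated 18 mm.
- While I pressed the heel down, the force readings between steps stayed near zero and never showed the 8–11 N that moving the follower should take. The hard stop and the last picture are what show it is bottomed.

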